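# Clear and peel off the top craft tray

### The job

Two capped paint pots have been left standing in the top tray of a stack of craft trays that are snapped tightly into one another: lower them upright into the two empty holes of the wooden pot holder, one in each. Then peel the top tray, and only that one, off the stack by raising one of its corners while the opposite corner is still down in the stack, so that the rest of the stack stays standing where it is. Finish while holding the tray out level in the air, well clear of everything and centred over the cork place mat: do not put it down or let go, and leave the two pots already in the holder, the tape roll and the paint bottle alone.

Things in the scene. Friction and masses are not known exactly. Their poses are not given: they have to be found in the camera images.
- tray: top tray of the stack: formed grey plastic, cut-off corners, 210 (its x) by 160 (its y) by 34 mm high, about 75 g. Origin: centre of its underside, z up. Round its top runs a rim bar 8 mm wide, 10 mm tall, with upright faces; below it the 2 mm walls slope inward to a flat floor 2.5 mm thick ( 168 x 117 mm). It stands nested in the stack on lugs under the middles of the 8 rim pieces, their feet 20 mm up
- tray_corner0 (a point): middle of the top tray's cut corner at its +x +y, on the centre line of the rim bar's top face: (87, 62, 34) mm in the tray's frame. The cut corner is a straight piece of rim 42 mm long, facing (1, 1) in the tray's x, y, that can be pinched across its 8 mm from above; the next tray's rim begins 14 mm below this point
- tray_corner1 (a point): the same at the tray's -x +y corner, opposite to corner 3
- tray_corner2 (a point): the same at the tray's -x -y corner, opposite to corner 0
- tray_corner3 (a point): the same at the tray's +x -y corner, opposite to corner 1
- stack: the seven trays below, of the same shape, clinging together as one loose piece, 0.56 kg, rims one above the other 14 mm apart. Origin: centre of its underside, z up, x along its 210 mm length; its own uppermost rim is 118 mm up, the seated top tray's rim 132 mm up
- pot_a: a capped paint pot standing in the top tray: white plastic body 36 mm in diameter and 36 mm high, black ribbed cap above it 34 mm in diameter and 16 mm high (52 mm in all), about 45 g. Origin: centre of its underside, z up. The two pots stand about 84 mm apart along the tray's length, near the middle of its width
- pot_b: the other pot standing in the top tray, exactly alike
- pot_c: a like pot that stands in the holder's hole 1; leave it alone
- pot_d: a like pot that stands in the holder's hole 3; leave it alone
- holder: wooden pot holder, fixed to the table: a block 240 (its x) by 70 (its y) by 35 mm high with a row of four blind holes along its x. Origin: centre of its underside
- holder_hole0 (a point): centre of the mouth of the first hole, empty, 87 mm from the block's middle towards its -x; hole 39.5 mm in diameter, 25 mm deep with its floor 10 mm above the table, slight chamfer
- holder_hole2 (a point): the same of the third hole, empty, 29 mm from the block's middle towards its +x; holes are 58 mm apart
- mat: cork place mat, fixed flat on the table, 240 (its x) by 180 (its y) by 3 mm. Origin: centre of its underside. Stack and mat lie on either side of the holder; which is on the left changes
- tape: loose roll of cream masking tape lying flat, 90 mm across, 20 mm high; leave it alone
- bottle: loose white paint bottle with a black cap, 64 mm in diameter, 160 mm high; leave it alone
- stack_seat (a point): point where the top tray's origin sits when nested: 98 mm above the stack's origin. At the middle of each side a springy snap button on the stack's rim catches over a bead on the top tray's wall; each resists with roughly 1 N and lets go within 4 mm. Raising one corner takes about 3 N, pulling the whole tray up level nearly twice that
Things that resemble listed ones, but are neither listed nor needed, are in the scene too. Leave any turquoise or yellow look-alike of the pot_b alone.

How it is judged:
By the outcome, as a careful person would: the job done as asked, in the order asked, and still so for the second after the job is handed in, while the arm keeps its last pose, push and grip.
It also fails if it takes over 72 s, if anything falls off the work surface, if the arm or the gripper's body presses on something with over 40 N, if the wrist force passes 120 N, or if a joint passes its speed limit or range.

### The arm

A 6-joint arm with a two-finger parallel gripper is mounted at the origin on the work surface. World frame = base frame: x ahead of the robot, y to its left, z up, the work surface at z = 0. Lengths are in m, angles in rad, forces in N, time in s.
With the tool pointing down it reaches from about 0.35 to 0.975 m from the base axis. Payload 4.9 kg.
Tool frame: the origin (TCP) lies on the centre line of the jaws, within the pads' length; the fingertips stand 14 mm ahead of it and the grasp point (between the pads) lies 5 mm behind it; y points along the fingers, z is the direction in which the jaws open and shut, and the axes are right-handed (so a half turn about y gives the same grasp; the last joint's range is limited). The gripper opens to 85 mm and grips with 20 to 120 N. Pads are 22 mm wide; open, the fingers measure 114 mm over their backs; the gripper's body (76 mm by 85 mm) begins 54 mm behind the grasp point. The pads swing forward as they close: fully open they stand 13 mm farther back than shut.
Start: joints at [-0.119, 0.053, 1.613, -0, 1.476, -0.119], TCP at [0.625, 0, 0.245] pointing down, gripper open.
Joint ranges: [-3.01, 3.01], [-1.01, 2.22], [0.06, 2.58], [-1.02, 4.17], [0.09, 2.62], [-3.14, 3.14]. Speed limits (rad/s): [2.57, 2.57, 3.14, 3.14, 3.14, 3.14].

### API

Orientations are given as a rotation vector (axis times angle).
In Python, from station import ctrl gives the robot as it stands.
- The arm moves only by the tool servo_tool, never from a script. Its arguments are lists of equal length, an entry for each row: "delta_pos": the shift along the tool's x, y, z in m, a list of three; "dr": the turn, a rotation vector about the tool's x, y, z in degrees, a list of three; "grip": the opening, from 0 (shut) to 1 (fully open). In form: {"delta_pos": [[x, y, z], ...], "dr": [[rx, ry, rz], ...], "grip": [grip, ...]}. A call has 1 to 5 rows; each row shifts and turns the pose as measured when the row begins, along the tool's axes as they then stand; what a row does not reach is not made up. A row lasts 1/8 s, in which the tool goes at most 62.5 mm and 10.7 degrees, less where a joint would pass 70% of its speed; a pose out of reach is approached as far as the arm can. A call is refused whole if a number of a shift passes 0.0625 or a number of a turn 10.7, either way. A call with a gripper value outside its range is refused whole. The fingers move at their own pace and stop on an object; "grip_force" is the grip in N (left out, the last holds). Time passes only in rows, so rows that do not move let the fingers close. It gives the time, the measured TCP pose, the force and the opening at its end, in the units of the state.
- ctrl.get_obs(): the state, without advancing time (a new reading comes with each control period).
- ctrl.get_image(name): name is "scene" or "side" or "wrist"; returns the picture (420x560x3 uint8, red, green, blue); there is no depth.
- ctrl.camera_params(name): a dict with "fovy" (degrees; the focal length in pixels is half the picture's height over the tangent of half this angle, whatever the lens; pixels are square), "cx", "cy" (the principal point, pixels), "eye" and "rotation" of the camera in the world. Camera axes: x right, y down, z forward; pixel columns grow to the right and rows downward; lengths in m; the calibration is good to about 2 mm. A picture is of the moment at which its call begins: read the wrist's pose just before it. camera_params takes no time and is no camera call; for the wrist camera it gives the pose at the moment of the call.
- ctrl.finish_job(): hands the job in, once; it reports no verdict.
Trained networks look in the newest picture that a camera, given by its name, has taken for a name from the list of things; names that differ only in an ending like _2 or _b are one class to them, and where a whole thing is asked for, a point or a joint stands for the part that bears it (a point fixed in the world has none). Each returns a list of dicts, best first, with "score" (0 to 1); they miss things now and then, are a little off and sometimes report something else, mostly with a low value. They report only what shows in the picture. A call takes as long as a camera call. They do not tell look-alikes from the thing itself.
- ctrl.masks_of(camera, label): "pixels" (420x560 bool, what is visible of it) and "extent" ([left, top, right, bottom] in pixels, round what is visible of it).
The state is a dict: "t": time; "q": joint angles; "dq": joint speeds; "effort": joint torques, N m; "tool_pos": TCP position; "tool_rot": TCP orientation; "contact_force": force on the tool from outside, world axes, zero at the start; "wrist_torque": the same for the moment, N m; "opening": finger opening in m.
Only numpy, scipy, OpenCV 4.12 (cv2) and the standard library are available. Lean on these libraries where they do the work, as an engineer would, in place of code of your own. Each camera call takes 0.05 s, during which the arm holds its last target.

## Working session

There is one attempt and no reset: what is moved stays moved. The work goes in short steps, Python scripts to look and compute and a tool call to move; the robot and the scene stay as the last step left them, time stands still between calls to the robot, and variables do not carry over. Pictures are saved under pics/ and viewed, and the job is handed in when it is done.

Besides the shell and the picture viewer there is one more tool, called after "Request:" in YAML: its name, and indented under it one key for each argument. servo_tool: Moves the arm, as the interface text tells. Its arguments: {"type":"object","properties":{"delta_pos":{"type":"array","items":{"type":"array","items":{"type":"number"}}},"dr":{"type":"array","items":{"type":"array","items":{"type":"number"}}},"grip":{"type":"array","items":{"type":"number"}},"grip_force":{"type":"number"}},"required":["delta_pos","dr","grip"]}

```bash
mkdir -p pics; ls; cat > h.py <<'E'
import numpy as np, cv2
from scipy.spatial.transform import Rotation as R
from station import ctrl
def cam(n):
    p=ctrl.camera_params(n); f=210/np.tan(np.radians(p['fovy'])/2)
    return p,f
def ray(n,uv,P=None):
    p,f=P or cam(n)
    d=np.array([(uv[0]-p['cx'])/f,(uv[1]-p['cy'])/f,1.0])
    return np.array(p['eye']),np.array(p['rotation'])@d
def onz(n,uv,z,P=None):
    e,d=ray(n,uv,P); return e+d*(z-e[2])/d[2]
def proj(n,X,P=None):
    p,f=P or cam(n)
    c=np.array(p['rotation']).T@(np.array(X,float)-np.array(p['eye']))
    return np.array([f*c[0]/c[2]+p['cx'],f*c[1]/c[2]+p['cy']])
def save(n,name,scale=None):
    im=ctrl.get_image(n); cv2.imwrite('pics/'+name+'.png',im[:,:,::-1]); return im
E
python3 - <<'E'
from h import *
np.set_printoptions(precision=4,suppress=True)
o=ctrl.get_obs(); print(o)
for n in ['scene','side','wrist']:
    print(n,ctrl.camera_params(n)); save(n,n+'0')
E
```

```text
pics
{'t': 0.0, 'q': array([-0.119 ,  0.0534,  1.6143, -0.    ,  1.476 , -0.119 ]), 'dq': array([-0.0008, -0.0008,  0.0024,  0.0004, -0.0011, -0.0008]), 'effort': array([  0.0003, -39.367 , -37.0176,  -0.0002,   0.0069,  -0.    ]), 'tool_pos': array([0.6244, 0.0001, 0.2441]), 'tool_rot': array([-1.2106,  1.2107, -1.2081]), 'contact_force': array([ 0.4366, -0.1978, -0.3198]), 'wrist_torque': array([-0.0232, -0.0393, -0.0114]), 'opening': 0.08541493593814846}
scene {'fovy': 56.63852223892252, 'cx': 276.94560135164227, 'cy': 210.24888471848158, 'eye': array([ 1.1215, -0.0872,  0.6257]), 'rotation': array([-1.7942, -1.6486,  0.693 ])}
side {'fovy': 57.81806196108743, 'cx': 276.2181499161491, 'cy': 213.43648030232066, 'eye': array([ 0.2719, -0.4168,  0.6889]), 'rotation': array([-2.3201,  0.7284, -0.2872])}
wrist {'fovy': 58.16979151473469, 'cx': 282.54655302254827, 'cy': 211.04812824638853, 'eye': array([0.6259, 0.0702, 0.3729]), 'rotation': array([ 2.8644,  0.0012, -0.004 ])}
```

```bash
sed -i "s/def ray/def RM(p):\n    return R.from_rotvec(p['rotation']).as_matrix()\ndef ray/; s/np.array(p\['rotation'\])/RM(p)/g" h.py; cat h.py | head -20; python3 -c "
import cv2,numpy as np
a=[cv2.imread('pics/%s0.png'%n) for n in ['scene','side']]
"; python3 - <<'E'
from station import ctrl
print(ctrl.camera_params('scene').keys())
from h import *
print(R.from_rotvec(ctrl.get_obs()['tool_rot']).as_matrix().round(3))
E
```

```text
import numpy as np, cv2
from scipy.spatial.transform import Rotation as R
from station import ctrl
def cam(n):
    p=ctrl.camera_params(n); f=210/np.tan(np.radians(p['fovy'])/2)
    return p,f
def RM(p):
    return R.from_rotvec(p['rotation']).as_matrix()
def ray(n,uv,P=None):
    p,f=P or cam(n)
    d=np.array([(uv[0]-p['cx'])/f,(uv[1]-p['cy'])/f,1.0])
    return np.array(p['eye']),RM(p)@d
def onz(n,uv,z,P=None):
    e,d=ray(n,uv,P); return e+d*(z-e[2])/d[2]
def proj(n,X,P=None):
    p,f=P or cam(n)
    c=RM(p).T@(np.array(X,float)-np.array(p['eye']))
    return np.array([f*c[0]/c[2]+p['cx'],f*c[1]/c[2]+p['cy']])
def save(n,name,scale=None):
    im=ctrl.get_image(n); cv2.imwrite('pics/'+name+'.png',im[:,:,::-1]); return im
dict_keys(['fovy', 'cx', 'cy', 'eye', 'rotation'])
[[ 0.    -0.002  1.   ]
 [-1.     0.     0.   ]
 [-0.    -1.    -0.002]]
```

View pics/scene0.png

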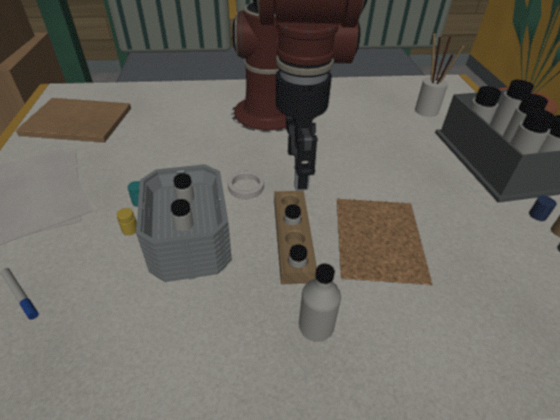

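View pics/side0.png

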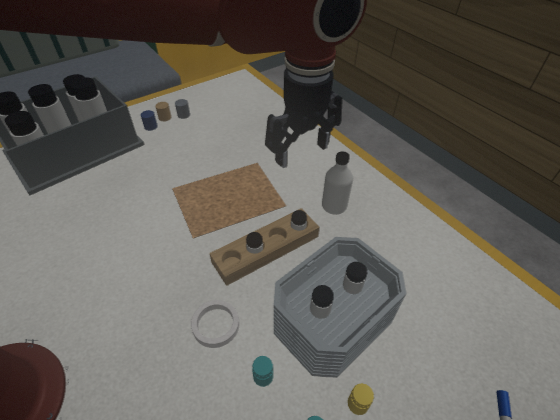

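View pics/wrist0.png

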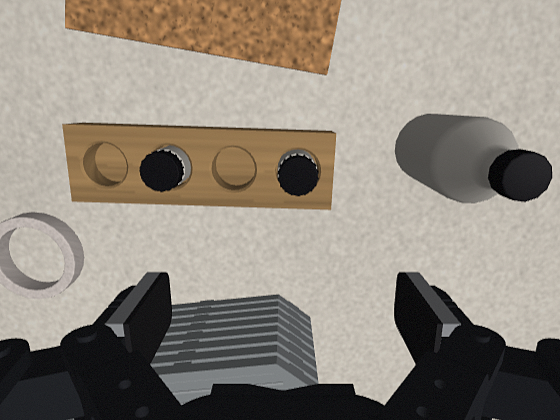

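```bash
cat > m.py <<'E'
from h import *
np.set_printoptions(precision=4,suppress=True)
def poly(m):
    c=max(cv2.findContours(m.astype(np.uint8),0,2)[0],key=cv2.contourArea)
    return cv2.boxPoints(cv2.minAreaRect(c)), cv2.approxPolyDP(c,0.02*cv2.arcLength(c,True),True)[:,0]
E
python3 - <<'E'
from m import *
for n in ['scene','side']:
    P=cam(n)
    for l in ['mat','holder','pot_a','tray','stack','tape','bottle']:
        for d in ctrl.masks_of(n,l):
            m=d['pixels']; ys,xs=np.nonzero(m)
            print(n,l,round(d['score'],2),d['extent'],m.sum(),end=' ')
            if l in('mat','holder') and d['score']>.5:
                z=.003 if l=='mat' else .035
                a=poly(m)[1]; print(a.tolist(),[onz(n,q,z,P)[:2].round(4).tolist() for q in a],end='')
            print()
E
```

```text
scene mat 0.72 [288.6, 245.5, 306.6, 267.3] 332 [[295, 245], [290, 249], [289, 263], [295, 267], [300, 267], [305, 262], [305, 250], [302, 246]] [[0.5727, 0.0146], [0.5831, 0.0026], [0.6205, -0.0039], [0.6317, 0.0071], [0.6325, 0.0172], [0.6204, 0.0292], [0.5883, 0.0339], [0.5767, 0.0291]]
scene mat 0.7 [339.9, 201.0, 432.5, 283.6] 6597 [[337, 200], [341, 277], [431, 283], [409, 203]] [[0.4365, 0.1341], [0.6637, 0.0949], [0.692, 0.269], [0.4596, 0.3055]]
scene holder 0.82 [274.8, 190.2, 315.4, 285.6] 2423 [[277, 191], [280, 283], [304, 283], [314, 277], [303, 193]] [[0.4304, -0.0114], [0.6919, -0.0302], [0.6954, 0.0141], [0.6832, 0.0348], [0.4418, 0.0484]]
scene holder 0.75 [135.3, 162.8, 228.8, 246.1] 5490 [[219, 171], [191, 165], [141, 178], [136, 237], [160, 247], [219, 235], [227, 225]] [[0.3445, -0.1473], [0.3151, -0.2175], [0.3595, -0.3331], [0.5546, -0.3126], [0.5858, -0.2606], [0.5616, -0.144], [0.5338, -0.1276]]
scene pot_a 0.69 [283.1, 203.2, 299.3, 225.2] 321 
scene pot_a 0.67 [174.7, 172.3, 193.1, 201.1] 471 
scene pot_a 0.65 [289.7, 244.4, 302.4, 267.2] 318 
scene pot_a 
[... 785 characters left out ...]
[0.6648, 0.0098], [0.6156, -0.0098], [0.6307, 0.0408], [0.5478, 0.044], [0.5188, -0.0121], [0.498, 0.0023], [0.5137, 0.0436], [0.4399, 0.0489], [0.4222, 0.0209], [0.4282, -0.0381], [0.6431, -0.046]]
side pot_a 0.95 [310.0, 281.5, 335.1, 320.0] 648 
side pot_a 0.76 [246.9, 232.7, 266.1, 248.8] 289 
side pot_a 0.74 [250.5, 358.1, 274.0, 385.7] 547 
side pot_a 0.73 [340.8, 264.0, 369.3, 291.9] 625 
side pot_a 0.72 [290.1, 208.8, 307.9, 231.1] 297 
side tray 0.73 [275.1, 235.2, 402.4, 354.1] 9035 
side stack 0.61 [277.0, 302.0, 400.1, 383.7] 2574 
side tape 0.82 [193.5, 300.2, 234.7, 347.2] 893 
side bottle 0.8 [323.0, 150.7, 356.3, 214.2] 1434 
side bottle 0.23 [275.2, 238.9, 405.1, 353.1] 9009
```

```bash
cat >> m.py <<'E'
OCT=np.array([[105,49.66],[74.66,80],[-74.66,80],[-105,49.66],[-105,-49.66],[-74.66,-80],[74.66,-80],[105,-49.66]])/1000
def octw(x,y,a,z=.132,s=OCT):
    c,sn=np.cos(a),np.sin(a); q=s@np.array([[c,sn],[-sn,c]])+[x,y]
    return np.c_[q,np.full(len(q),z)]
def rast(pts):
    m=np.zeros((420,560),np.uint8); cv2.fillPoly(m,[np.round(np.array(pts)*16).astype(np.int32)],1,shift=4); return m
E
python3 - <<'E'
from m import *
from scipy.optimize import minimize
S={}
for n in ['scene','side']:
    ctrl.get_image(n)
    P=cam(n); S[n]=(P,ctrl.masks_of(n,'tray')[0]['pixels'].astype(np.uint8))
def cost(p,ns=('scene','side')):
    t=0
    for n in ns:
        P,m=S[n]; lo=octw(p[0],p[1],p[2],.122); hi=octw(p[0],p[1],p[2])
        r=np.maximum(rast([proj(n,X,P) for X in lo]),rast([proj(n,X,P) for X in hi]))
        t+=1-(r&m).sum()/(r|m).sum()
    return t
for ns in [('scene','side'),('scene',),('side',)]:
    best=min((minimize(cost,[.43,-.21,a],args=(ns,),method='Nelder-Mead',options=dict(initial_simplex=[[.43,-.21,a],[.46,-.21,a],[.43,-.18,a],[.43,-.21,a+.2]])) for a in(-.3,0,.3)),key=lambda r:r.fun)
    print(ns,best.x,best.fun)
for n in S:
    im=ctrl.get_image(n).copy()
    p=best.x
    for z in(.132,.118,.0): cv2.polylines(im,[np.round([proj(n,X) for X in octw(*p,z)]).astype(int)],1,(255,0,0))
    y,x=np.nonzero(S[n][1]); cv2.imwrite(f'pics/fit_{n}.png',cv2.resize(im[y.min()-20:y.max()+60,x.min()-20:x.max()+20,::-1],None,fx=3,fy=3))
print(ctrl.get_obs()['t'])
E
```

```text
('scene', 'side') [ 0.5542 -0.2076  0.122 ] 0.311085263743169
('scene',) [ 0.5543 -0.2085  0.1193] 0.17924673328209073
('side',) [ 0.5518 -0.2082  0.1089] 0.12927756653992395
1.15
```

View pics/fit_side.png

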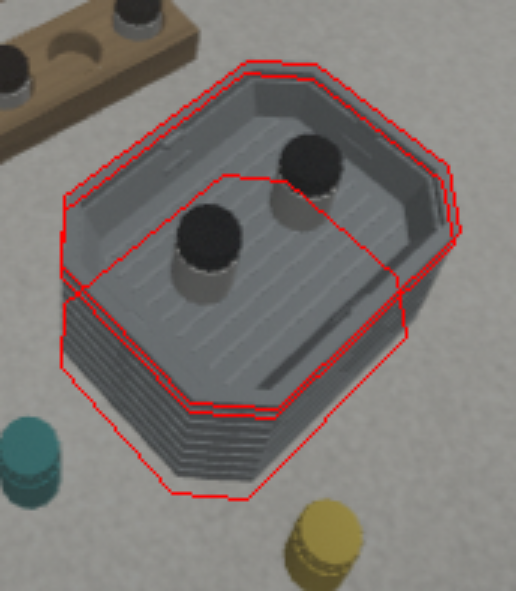

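View pics/fit_scene.png

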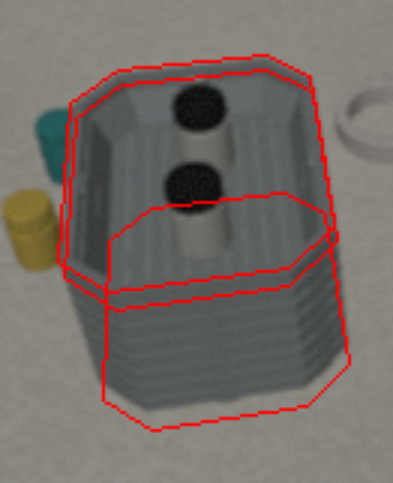

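```bash
python3 - <<'E'
from m import *
im=cv2.imread('pics/wrist0.png')
c=im[110:220,50:350]; cv2.imwrite('pics/w0crop.png',cv2.resize(c,None,fx=2.6,fy=2.6,interpolation=cv2.INTER_CUBIC))
P=cam('wrist')
for uv in [(105,163),(235,167),(72,201),(330,209),(64,124),(335,132)]: print(uv,onz('wrist',uv,.035,P))
for uv in [(163,170),(298,174)]: print(uv,onz('wrist',uv,.062,P))
bl=ctrl.camera_params('scene')
E
```

```text
(105, 163) [0.4658 0.0186 0.035 ]
(235, 167) [0.5829 0.015  0.035 ]
(72, 201) [ 0.4307 -0.0168  0.035 ]
(330, 209) [ 0.6702 -0.0243  0.035 ]
(64, 124) [0.4343 0.0528 0.035 ]
(335, 132) [0.6721 0.0461 0.035 ]
(163, 170) [0.5262 0.0168 0.062 ]
(298, 174) [0.6389 0.0135 0.062 ]
```

View pics/w0crop.png

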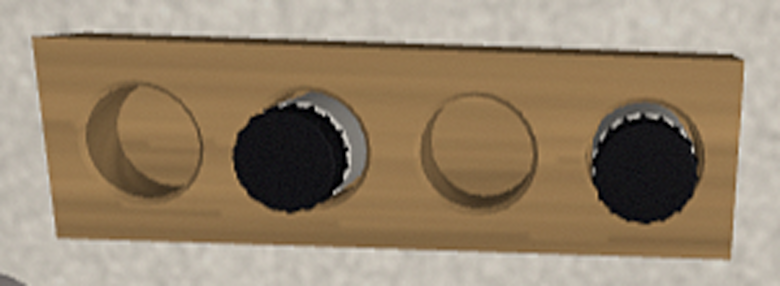

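Request:
servo_tool:
  delta_pos:
    - [0.054,-0.012,-0.0145]
    - [0.054,-0.012,-0.0145]
    - [0.054,-0.012,-0.0145]
    - [0.054,-0.012,-0.0145]
    - [0.054,-0.012,-0.0145]
  dr:
    - [0,0,0]
    - [0,0,0]
    - [0,0,0]
    - [0,0,0]
    - [0,0,0]
  grip: [1,1,1,1,1]

```text
t: 1.78
tool_pos: [0.5517, -0.2736, 0.3056]
tool_rot: [-1.214, 1.204, -1.202]
contact_force: [0.3, 0.3, -0.2]
opening: 0.0849
```

Request:
servo_tool:
  delta_pos:
    - [0,0,0]
  dr:
    - [0,0,0]
  grip: [0.65]

```text
t: 1.9
tool_pos: [0.5509, -0.2773, 0.307]
tool_rot: [-1.211, 1.206, -1.208]
contact_force: [0.3, 0.5, -0.3]
opening: 0.0696
```

```bash
python3 - <<'E'
from m import *
o=ctrl.get_obs(); print(o['tool_pos'],o['tool_rot'],o['dq'],o['opening'],o['contact_force'])
print(ctrl.camera_params('wrist')); save('wrist','w1'); print(ctrl.camera_params('wrist'))
E
```

```text
[ 0.5509 -0.2773  0.307 ] [-1.2112  1.2057 -1.2081] [ 0.0386 -0.0055  0.028   0.036   0.0093 -0.0035] 0.06955706146476513 [ 0.3262  0.5172 -0.2663]
{'fovy': 58.16979151473469, 'cx': 282.54655302254827, 'cy': 211.04812824638853, 'eye': array([ 0.5518, -0.2069,  0.4357]), 'rotation': array([2.8629, 0.0054, 0.0002])}
{'fovy': 58.16979151473469, 'cx': 282.54655302254827, 'cy': 211.04812824638853, 'eye': array([ 0.5521, -0.2053,  0.435 ]), 'rotation': array([ 2.8643,  0.0084, -0.0004])}
```

View pics/w1.png

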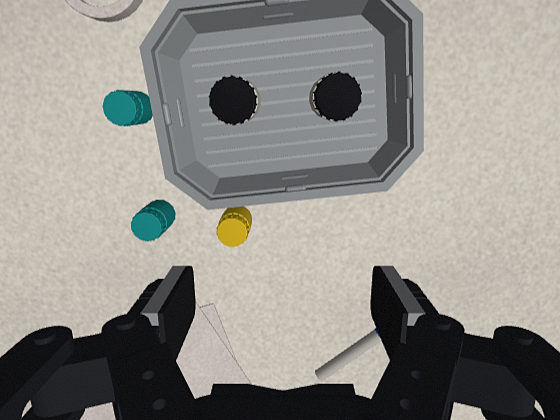

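```bash
python3 - <<'E'
from m import *
n='wrist'; im=save(n,'w2'); o=ctrl.get_obs()
P=cam(n)
print(o['tool_pos'],o['dq'])
g=cv2.cvtColor(im,cv2.COLOR_RGB2GRAY)
dark=(im.max(2)<45).astype(np.uint8); dark[260:]=0
cn=cv2.findContours(dark,0,2)[0]
caps=[]
for c in cn:
    if cv2.contourArea(c)>800:
        (u,v),r=cv2.minEnclosingCircle(c); M=cv2.moments(c); uc=(M['m10']/M['m00'],M['m01']/M['m00'])
        X=onz(n,uc,.1525,P); print('cap',uc,r,X); caps.append(X)
print(np.linalg.norm(caps[0]-caps[1]))
for uv in [(170,180),(207,209),(390,190),(423,149),(423,20)]: print(uv,onz(n,uv,.132,P))
big=cv2.resize(im[0:260,100:460,::-1],None,fx=2.2,fy=2.2)
cv2.imwrite('pics/w2big.png',big)
E
```

```text
[ 0.5515 -0.274   0.3056] [ 0.036  -0.001   0.0188  0.0009  0.0003  0.0018]
cap (232.33624060150376, 102.44370927318295) 24.789209365844727 [ 0.5158 -0.2032  0.1525]
cap (337.12229148115165, 99.15167705550608) 24.83498191833496 [ 0.5909 -0.2004  0.1525]
0.07515546681314722
(170, 180) [ 0.4606 -0.2642  0.132 ]
(207, 209) [ 0.4896 -0.2885  0.132 ]
(390, 190) [ 0.6404 -0.2711  0.132 ]
(423, 149) [ 0.6638 -0.2376  0.132 ]
(423, 20) [ 0.6536 -0.1444  0.132 ]
```

View pics/w2big.png

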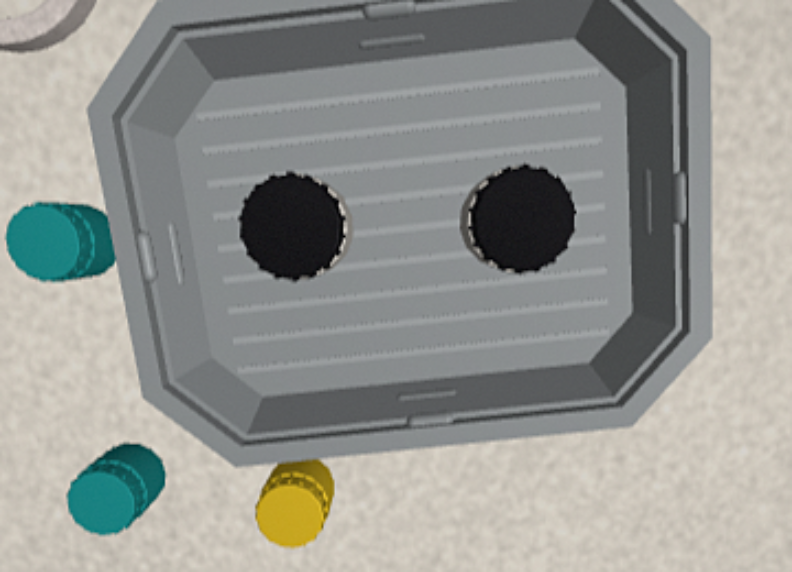

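```bash
cat >> m.py <<'E'
def tri(obs):
    A=np.zeros((3,3));b=np.zeros(3)
    for e,d in obs:
        d=d/np.linalg.norm(d);M=np.eye(3)-np.outer(d,d);A+=M;b+=M@e
    X=np.linalg.solve(A,b)
    return X,[np.linalg.norm(np.cross(X-e,d/np.linalg.norm(d))) for e,d in obs]
E
python3 - <<'E'
from m import *
def caps(n):
    im=ctrl.get_image(n); dark=(im.max(2)<50).astype(np.uint8)
    out=[]
    for c in cv2.findContours(dark,0,2)[0]:
        a=cv2.contourArea(c)
        if 60<a<3000:
            M=cv2.moments(c); out.append((round(M['m10']/M['m00'],1),round(M['m01']/M['m00'],1),a, *cv2.boundingRect(c)))
    return out
for n in ['scene','side']: 
    for c in caps(n): print(n,c)
print(cam('wrist'))
E
```

```text
scene (324.4, 273.4, 261.5, 316, 264, 18, 20)
scene (297.9, 252.5, 203.0, 290, 245, 17, 16)
scene (292.5, 211.2, 151.0, 285, 204, 16, 15)
scene (535.2, 208.7, 85.5, 530, 200, 13, 18)
scene (180.0, 207.3, 230.0, 171, 199, 19, 17)
scene (181.9, 180.6, 191.5, 174, 173, 17, 16)
scene (468.9, 167.7, 115.5, 436, 131, 63, 70)
scene (533.7, 108.4, 1398.5, 507, 80, 53, 58)
scene (286.5, 89.4, 105.5, 281, 69, 10, 42)
scene (247.7, 87.8, 103.0, 244, 69, 9, 41)
scene (485.8, 84.8, 740.0, 467, 56, 38, 51)
scene (242.7, 48.7, 167.5, 234, 37, 20, 27)
scene (349.8, 52.5, 356.5, 342, 32, 16, 41)
scene (305.2, 62.0, 816.5, 268, 22, 76, 56)
scene (352.3, 8.7, 72.5, 347, 0, 10, 21)
scene (322.3, 9.4, 104.5, 319, 0, 10, 21)
scene (267.7, 6.5, 411.0, 248, 0, 40, 14)
scene (217.4, 21.1, 67.0, 215, 0, 6, 47)
scene (179.9, 20.0, 61.5, 176, 0, 9, 47)
scene (161.3, 22.1, 68.0, 157, 0, 10, 48)
scene (142.5, 23.1, 76.5, 137, 0, 12, 48)
scene (19.7, 12.7, 105.0, 9, 0, 19, 33)
side (322.1, 295.8, 315.0, 312, 285, 21, 22)
side (341.7, 157.7, 106.5, 336, 152, 12, 12)
side (15.6, 114.5, 922.5, 0, 92, 36, 44)
side (42.1, 95.0, 448.5, 28, 84, 29, 23)
({'fovy': 58.16979151473469, 'cx': 282.54655302254827, 'cy': 211.04812824638853, 'eye': array([ 0.5526, -0.2025,  0.4339]), 'rotation': array([ 2.8656,  0.0149, -0.0018])}, np.float64(377.5297026704868))
```

```bash
python3 - <<'E'
from m import *
o=ctrl.get_obs(); print(o['tool_pos'],o['dq'])
n='wrist'; P=cam(n); im=ctrl.get_image(n); P2=cam(n); print(P[0]['eye'],P2[0]['eye'])
dark=(im.max(2)<45).astype(np.uint8); dark[260:]=0
W=[]
for c in cv2.findContours(dark,0,2)[0]:
    if cv2.contourArea(c)>800:
        M=cv2.moments(c); W.append((M['m10']/M['m00'],M['m01']/M['m00'])); print(W[-1],cv2.contourArea(c))
W.sort()
ob=[ray('scene',(181.9,180.6)),ray('side',(322.1,295.8)),ray(n,W[0],P)]
print(tri(ob),tri(ob[:2]),tri(ob[1:]),tri(ob[::2]))
ob=[ray('scene',(180.0,207.3)),ray('side',(356.5,272)),ray(n,W[1],P)]
print(tri(ob),tri(ob[:2]),tri(ob[1:]),tri(ob[::2]))
E
```

```text
[ 0.5518 -0.2725  0.3051] [ 0.0134 -0.0016  0.0032 -0.0018  0.0005 -0.0032]
[ 0.5526 -0.2025  0.4339] [ 0.5527 -0.2022  0.4338]
(232.12420063948838, 106.64148681055156) 1668.0
(336.96900376312135, 103.825311942959) 1683.0
(array([ 0.514 , -0.2065,  0.1436]), [np.float64(0.0012632577538112806), np.float64(0.0008126652755553909), np.float64(0.0018458500344984974)]) (array([ 0.5134, -0.2075,  0.1438]), [np.float64(0.00020138990875575238), np.float64(0.00020138990875572993)]) (array([ 0.5145, -0.2053,  0.1403]), [np.float64(0.0007490476209667825), np.float64(0.0007490476209667588)]) (array([ 0.515 , -0.206 ,  0.1452]), [np.float64(0.0013600431474140996), np.float64(0.0013600431474140634)])
(array([ 0.5913, -0.2039,  0.1434]), [np.float64(0.0010409706039019465), np.float64(0.0014896639089175764), np.float64(0.0021429650368875786)]) (array([ 0.5904, -0.2051,  0.1434]), [np.float64(0.00032099121302590683), np.float64(0.0003209912130258468)]) (array([ 0.5935, -0.2025,  0.1373]), [np.float64(0.0007755301843936932), np.float64(0.0007755301843937904)]) (array([ 0.5921, -0.2031,  0.1453]), [np.float64(0.0012275354644554367), np.float64(0.0012275354644555659)])
```

Request:
servo_tool:
  delta_pos:
    - [0,0,0]
    - [0,0,0]
    - [0,0,0]
    - [0,0,0]
  dr:
    - [0,10.5,0]
    - [0,10.5,0]
    - [0,10.5,0]
    - [0,10.5,0]
  grip: [0.65,0.65,0.65,0.65]

```text
t: 2.65
tool_pos: [0.5536, -0.2657, 0.303]
tool_rot: [-0.768, 1.734, -1.724]
contact_force: [-0.3, 0.3, -0.7]
opening: 0.0558
```

Request:
servo_tool:
  delta_pos:
    - [0,0,0]
    - [0,0,0]
    - [0,0,0]
    - [0,0,0]
  dr:
    - [0,10.5,0]
    - [0,10.5,0]
    - [0,10.5,0]
    - [0,10.5,0]
  grip: [0.65,0.65,0.65,0.65]

```text
t: 3.15
tool_pos: [0.5552, -0.2588, 0.301]
tool_rot: [-0.1, 2.188, -2.174]
contact_force: [0.1, -0.1, 0.1]
opening: 0.0553
```

```bash
cat >> m.py <<'E'
def st():
    o=ctrl.get_obs(); T=R.from_rotvec(o['tool_rot']).as_matrix()
    print('t',round(o['t'],2),'pos',o['tool_pos'],'q',o['q'].round(2),'F',o['contact_force'].round(1),'M',o['wrist_torque'].round(2),'op',round(o['opening'],4))
    print('tool z yaw deg',np.degrees(np.arctan2(T[1,2],T[0,2])).round(2),'y axis',T[:,1],'zaxis',T[:,2]); return o,T
def go(target,yaw=None,tilt=True):
    """delta in tool axes to world target, rot vec (deg, tool) for vertical tool with z-axis yaw (deg)"""
    o,T=st(); d=T.T@(np.array(target)-o['tool_pos'])
    print('delta tool',d.round(4),'norm',np.linalg.norm(d).round(4))
    if yaw is not None:
        a=np.radians(yaw); z=np.array([np.cos(a),np.sin(a),0]); y=np.array([0,0,-1.]); x=np.cross(y,z)
        G=np.c_[x,y,z]; print('dr',np.degrees(R.from_matrix(T.T@G).as_rotvec()).round(2))
E
python3 -c "
from m import *
go([.591,-.2025,.24],-83.4)"
```

```text
t 3.15 pos [ 0.5552 -0.2588  0.301 ] q [-0.56  0.    1.57  0.    1.58  0.93] F [ 0.1 -0.1  0.1] M [ 0.02  0.02 -0.01] op 0.0553
tool z yaw deg -85.11 y axis [-0.0067  0.0058 -1.    ] zaxis [ 0.0852 -0.9963 -0.0064]
delta tool [-0.0408  0.0611 -0.0527] norm 0.0904
dr [ 0.37 -1.71  0.35]
```

Request:
servo_tool:
  delta_pos:
    - [-0.0136,0.02,-0.0176]
    - [-0.0136,0.02,-0.0176]
    - [-0.0136,0.02,-0.0176]
    - [0,0,0]
    - [0,0,0]
  dr:
    - [0.3,-1.7,0.3]
    - [0,0,0]
    - [0,0,0]
    - [0,0,0]
    - [0,0,0]
  grip: [0.6,0.6,0.6,0.6,0.6]

```text
t: 3.78
tool_pos: [0.5922, -0.1937, 0.2389]
tool_rot: [-0.136, 2.159, -2.157]
contact_force: [-0.2, -0.0, -0.3]
opening: 0.0512
```

```bash
python3 - <<'E'
from m import *
st(); n='wrist'; P=cam(n); im=save(n,'w3'); print(P[0]['eye'],cam(n)[0]['eye'])
m=ctrl.masks_of(n,'pot_a')
for d in m: print(d['score'],d['extent'])
dark=(im.max(2)<45).astype(np.uint8)
for c in cv2.findContours(dark,0,2)[0]:
    if cv2.contourArea(c)>800:
        M=cv2.moments(c); u=(M['m10']/M['m00'],M['m01']/M['m00']); print(u,cv2.contourArea(c),onz(n,u,.1525,P))
E
```

```text
t 3.77 pos [ 0.5922 -0.1937  0.2389] q [-0.44  0.05  1.62  0.    1.47  1.01] F [-0.2 -0.  -0.3] M [-0.02  0.02  0.01] op 0.0512
tool z yaw deg -82.87 y axis [-0.0016  0.001  -1.    ] zaxis [ 0.1241 -0.9923 -0.0012]
[ 0.6627 -0.1846  0.3676] [ 0.6626 -0.1847  0.3674]
0.85 [261.5, 280.2, 312.6, 358.0]
0.83 [403.3, 267.5, 443.9, 321.6]
0.75 [16.3, 213.3, 73.9, 260.4]
0.62 [267.8, 181.1, 325.8, 253.2]
0.59 [8.9, 81.3, 74.5, 123.5]
(286.05607843137255, 331.88556862745094) 2125.0 [ 0.52   -0.2044  0.1525]
(280.43612837161675, 369.6605420962399) 42969.0 [ 0.4906 -0.2044  0.1525]
(37.9913357400722, 237.76101083032492) 1385.0 [ 0.566  -0.047   0.1525]
(297.2917801522452, 224.3384314547105) 2386.5 [ 0.5941 -0.2017  0.1525]
(34.97394075740532, 102.38976377952756) 1778.0 [ 0.6457 -0.0495  0.1525]
```

View pics/w3.png

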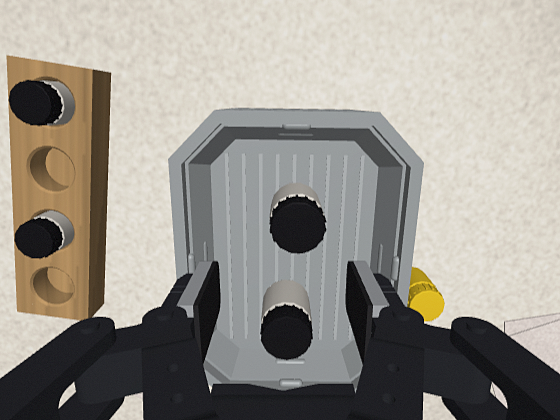

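```bash
python3 -c "
from m import *
go([.5915,-.2012,.139],-83.4)"
```

```text
t 3.88 pos [ 0.5921 -0.1942  0.239 ] q [-0.44  0.05  1.62  0.    1.47  1.01] F [-0.3  0.3  0.9] M [ 0.01 -0.02 -0.02] op 0.0511
tool z yaw deg -82.94 y axis [-0.0013  0.0011 -1.    ] zaxis [ 0.123  -0.9924 -0.0012]
delta tool [0.0013 0.1    0.007 ] norm 0.1003
dr [0.07 0.46 0.07]
```

Request:
servo_tool:
  delta_pos:
    - [0.0013,0.025,0.007]
    - [0,0.03,0]
    - [0,0.02,0]
    - [0,0.008,0]
    - [0,0,0]
  dr:
    - [0,0,0]
    - [0,0,0]
    - [0,0,0]
    - [0,0,0]
    - [0,0,0]
  grip: [0.6,0.6,0.6,0.6,0.6]

```text
t: 4.5
tool_pos: [0.5935, -0.2051, 0.1596]
tool_rot: [-0.123, 2.151, -2.161]
contact_force: [0.7, 0.4, -0.8]
opening: 0.0515
```

```bash
python3 - <<'E'
from m import *
go([.5915,-.2012,.139],-83.4); n='wrist'; im=save(n,'w4')
E
```

```text
t 4.5 pos [ 0.5935 -0.2051  0.1596] q [-0.45  0.12  1.69 -0.    1.33  1.  ] F [ 0.7  0.4 -0.8] M [-0.02  0.03  0.  ] op 0.0515
tool z yaw deg -83.1 y axis [ 0.0071 -0.0038 -1.    ] zaxis [ 0.1202 -0.9927  0.0046]
delta tool [ 0.0017  0.0206 -0.0042] norm 0.0211
dr [-0.26  0.3  -0.38]
```

View pics/w4.png

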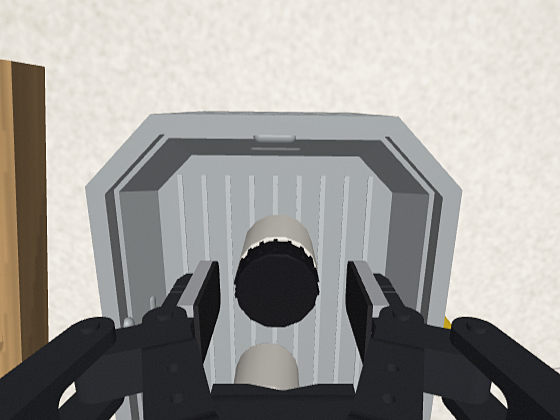

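Request:
servo_tool:
  delta_pos:
    - [0.0015,0.012,-0.004]
    - [0,0.009,0]
    - [0,0,0]
  dr:
    - [0,0,0]
    - [0,0,0]
    - [0,0,0]
  grip: [0.6,0.6,0.6]

```text
t: 4.92
tool_pos: [0.5929, -0.2016, 0.1398]
tool_rot: [-0.119, 2.147, -2.161]
contact_force: [-0.8, 0.2, -0.0]
opening: 0.0514
```

```bash
python3 - <<'E'
from m import *
go([.5915,-.2012,.139],-83.4); n='wrist'; im=save(n,'w5'); im=save('side','s5')
cv2.imwrite('pics/s5c.png',cv2.resize(im[200:400,230:430,::-1],None,fx=3,fy=3))
E
```

```text
t 4.92 pos [ 0.5929 -0.2016  0.1398] q [-0.45  0.13  1.71 -0.    1.29  1.  ] F [-0.8  0.2 -0. ] M [-0.05 -0.05  0.06] op 0.0514
tool z yaw deg -83.08 y axis [ 0.0109 -0.0056 -0.9999] zaxis [ 0.1204 -0.9927  0.0069]
delta tool [ 0.0013  0.0008 -0.0005] norm 0.0016
dr [-0.39  0.32 -0.58]
```

View pics/w5.png

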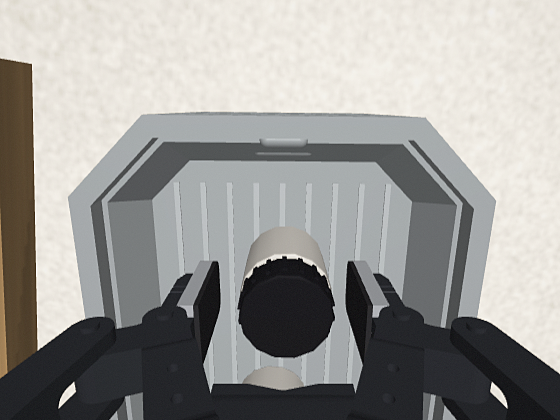

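View pics/s5c.png

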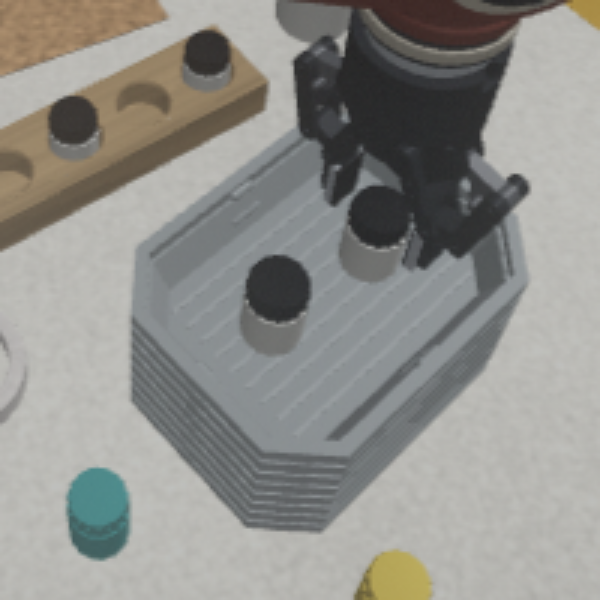

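Request:
servo_tool:
  delta_pos:
    - [0.001,0,-0.0005]
    - [0,0,0]
    - [0,0,0]
    - [0,0,0]
  dr:
    - [-0.4,0,-0.6]
    - [0,0,0]
    - [0,0,0]
    - [0,0,0]
  grip: [0.6,0.3,0.3,0.3]
  grip_force: 30

```text
t: 5.52
tool_pos: [0.5928, -0.2017, 0.1417]
tool_rot: [-0.129, 2.158, -2.159]
contact_force: [-0.6, -0.4, -1.1]
opening: 0.0343
```

Request:
servo_tool:
  delta_pos:
    - [0,-0.003,0]
    - [0,-0.02,0]
    - [0,-0.02,0]
    - [0,-0.02,0]
    - [0,-0.01,0]
  dr:
    - [0,0,0]
    - [0,0,0]
    - [0,0,0]
    - [0,0,0]
    - [0,0,0]
  grip: [0.3,0.3,0.3,0.3,0.3]

```text
t: 6.15
tool_pos: [0.5929, -0.2017, 0.2207]
tool_rot: [-0.127, 2.156, -2.16]
contact_force: [-0.5, -0.4, -0.3]
opening: 0.0339
```

```bash
python3 - <<'E'
from m import *
st(); n='wrist'; im=save(n,'w6'); im=save('side','s6')
cv2.imwrite('pics/s6c.png',cv2.resize(im[200:400,230:430,::-1],None,fx=3,fy=3))
E
```

```text
t 6.15 pos [ 0.5929 -0.2017  0.2207] q [-0.45  0.07  1.64 -0.    1.43  1.  ] F [-0.5 -0.4 -0.3] M [ 0.05 -0.01 -0.03] op 0.0339
tool z yaw deg -83.08 y axis [ 0.0028 -0.0014 -1.    ] zaxis [ 0.1204 -0.9927  0.0017]
```

View pics/w6.png

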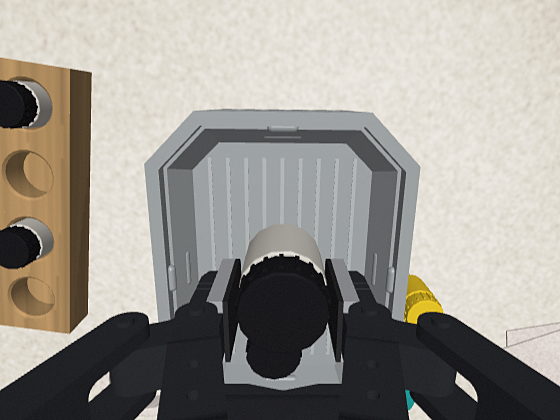

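View pics/s6c.png

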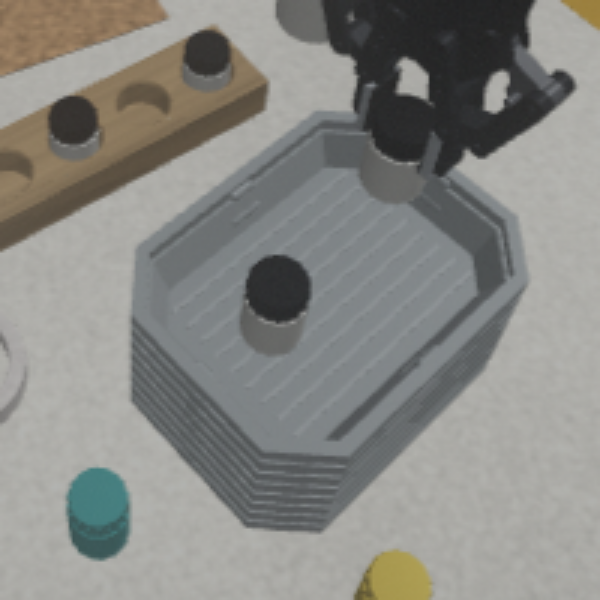

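```bash
python3 - <<'E'
from m import *
print(tri([ray('scene',(324.5,270)),ray('side',(342,157.7))]))
for uv in [(318,325)]: print(onz('scene',uv,0.02))
go([.583,0.014,.2],-91)
n='wrist';P=cam(n)
for l in ['holder_hole0','holder_hole2','holder']:
    for d in ctrl.masks_of(n,l)[:4]: print(l,d['score'],d['extent'])
E
```

```text
(array([0.7607, 0.027 , 0.1541]), [np.float64(0.0014389304011438616), np.float64(0.001438930401143924)])
[0.7744 0.0282 0.02  ]
t 6.25 pos [ 0.5931 -0.2018  0.2204] q [-0.45  0.07  1.64 -0.    1.43  1.  ] F [ 0.1 -0.2 -0.8] M [-0.03 -0.02 -0.  ] op 0.0342
tool z yaw deg -83.08 y axis [ 0.0034 -0.0017 -1.    ] zaxis [ 0.1205 -0.9927  0.0021]
delta tool [-0.0159  0.02   -0.2155] norm 0.217
dr [-0.11  7.92 -0.19]
holder_hole0 0.79 [2.9, 55.2, 93.5, 331.7]
holder_hole0 0.3 [144.8, 112.9, 417.7, 391.5]
holder_hole2 0.79 [2.9, 55.2, 93.5, 331.7]
holder_hole2 0.3 [144.8, 112.9, 417.7, 391.5]
holder 0.73 [100.9, 373.0, 158.1, 420.0]
holder 0.6 [1.5, 57.9, 91.3, 336.0]
```

Request:
servo_tool:
  delta_pos:
    - [-0.004,0.005,-0.054]
    - [-0.004,0.005,-0.054]
    - [-0.004,0.005,-0.054]
    - [-0.004,0.005,-0.052]
    - [0,0,0]
  dr:
    - [0,2,0]
    - [0,2,0]
    - [0,2,0]
    - [0,2,0]
    - [0,0,0]
  grip: [0.3,0.3,0.3,0.3,0.3]

```text
t: 7.02
tool_pos: [0.59, 0.0189, 0.1892]
tool_rot: [-0.016, -2.205, 2.199]
contact_force: [0.2, -0.3, -0.7]
opening: 0.0342
```

Request:
servo_tool:
  delta_pos:
    - [0,0,0]
    - [0,0,0]
  dr:
    - [0,0,0]
    - [0,0,0]
  grip: [0.3,0.3]

```text
t: 7.28
tool_pos: [0.5893, 0.0179, 0.1877]
tool_rot: [-0.013, -2.203, 2.198]
contact_force: [0.1, -0.4, -1.1]
opening: 0.0342
```

```bash
python3 - <<'E'
from m import *
go([.583,.0145,.12],-91.8); n='wrist'; print(cam(n)[0]['eye'],cam(n)[0]['rotation']); im=save(n,'w7')
E
```

```text
t 7.28 pos [0.5893 0.0179 0.1877] q [-0.1   0.02  1.74  0.    1.39  1.5 ] F [ 0.1 -0.4 -1.1] M [-0.03  0.01  0.02] op 0.0342
tool z yaw deg -91.53 y axis [-0.015   0.0026 -0.9999] zaxis [-0.0268 -0.9996 -0.0022]
delta tool [0.0052 0.0678 0.0037] norm 0.0681
dr [0.12 0.27 0.86]
[0.6621 0.0163 0.3154] [ 2.0392 -2.0928 -0.3127]
```

View pics/w7.png

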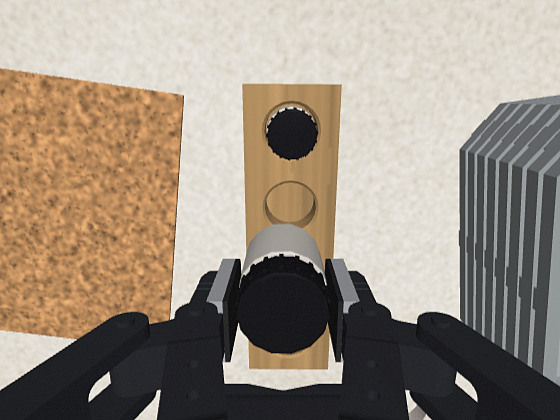

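```bash
python3 - <<'E'
from m import *
n='wrist';o,T=st();P=cam(n)
im=ctrl.get_image(n)
zt=o['tool_pos'][2]+.0125
for uv in [(283,308),(283,311),(283,314)]: 
    X=onz(n,uv,zt,P); print('cap',uv,X,T.T@(X-o['tool_pos']))
a=np.linspace(0,2*np.pi,60)
vis=im.copy()
def circ(c,r,z,col):
    q=[proj(n,[c[0]+r*np.cos(t),c[1]+r*np.sin(t),z],P) for t in a]
    cv2.polylines(vis,[np.round(np.array(q)*16).astype(np.int32)],1,col,1,shift=4)
for uv in [(291,203),(291,202)]: print('hole',onz(n,uv,.035,P))
H=onz(n,(291,203),.035,P); circ(H,.01975,.035,(255,0,0))
X=onz(n,(283,311),zt,P); circ(X,.017,zt,(0,255,0)); circ(X,.018,zt-.052,(0,255,255))
cv2.imwrite('pics/v7.png',cv2.resize(vis[70:380,160:420,::-1],None,fx=2.4,fy=1.9*2.4/1.9))
E
```

```text
t 7.33 pos [0.5894 0.0178 0.1878] q [-0.1   0.02  1.74  0.    1.39  1.5 ] F [ 1.   0.9 -0.2] M [ 0.02 -0.04 -0.04] op 0.0342
tool z yaw deg -91.55 y axis [-0.0148  0.0025 -0.9999] zaxis [-0.0271 -0.9996 -0.0021]
cap (283, 308) [0.5922 0.0181 0.2003] [-0.0027 -0.0125 -0.0005]
cap (283, 311) [0.5911 0.0182 0.2003] [-0.0015 -0.0125 -0.0005]
cap (283, 314) [0.5899 0.0182 0.2003] [-0.0003 -0.0125 -0.0005]
hole [0.5835 0.0124 0.035 ]
hole [0.5843 0.0124 0.035 ]
```

View pics/v7.png

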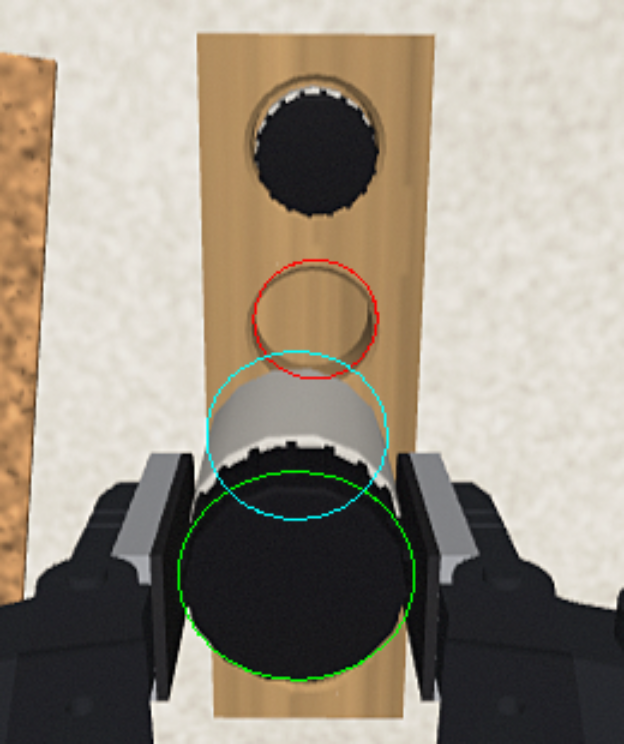

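```bash
python3 - <<'E'
from m import *
o,T=st()
for n,(r0,r1,c0,c1) in {'side':(130,290,200,360),'scene':(160,300,230,370)}.items():
    P=cam(n); im=ctrl.get_image(n); 
    for col,dz in (((255,0,0),0),((0,255,0),-.005)):
        X=np.array([.5905,.018,.1875+.0125+dz])
        for r,h in((.017,0),(.018,-.016),(.018,-.052)):
            q=[proj(n,[X[0]+r*np.cos(t),X[1]+r*np.sin(t),X[2]+h],P) for t in np.linspace(0,6.28,40)]
            q=(np.array(q)-[c0,r0])*4
            if h==0 and dz==0: big=cv2.resize(im[r0:r1,c0:c1,::-1],None,fx=4,fy=4); raw=big.copy()
            cv2.polylines(big,[np.round(q+1.5).astype(np.int32)],1,col[::-1],1)
    cv2.imwrite(f'pics/t_{n}.png',big)
E
```

```text
t 7.38 pos [0.5895 0.0177 0.188 ] q [-0.1   0.02  1.74  0.    1.39  1.5 ] F [-0.2  0.1 -0.9] M [-0.02  0.02  0.03] op 0.034
tool z yaw deg -91.56 y axis [-0.0144  0.0026 -0.9999] zaxis [-0.0273 -0.9996 -0.0022]
```

View pics/t_side.png

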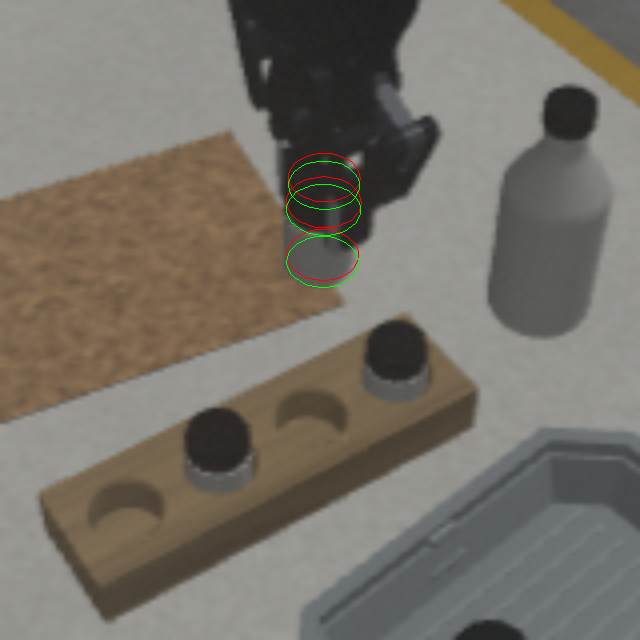

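View pics/t_scene.png

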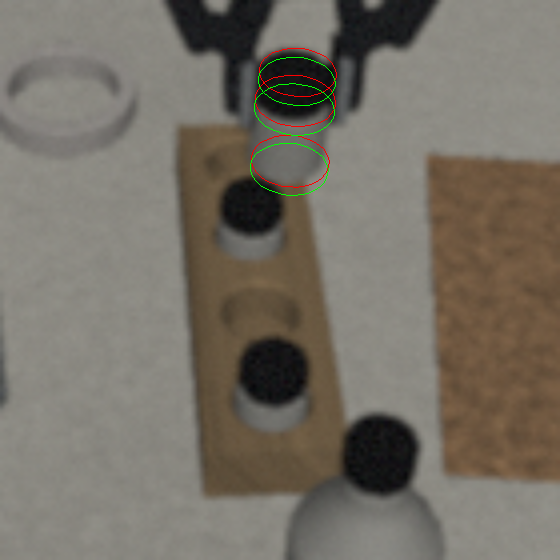

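```bash
python3 -c "
from m import *
go([.5832,.0135,.095],-91.8)"
```

```text
t 7.47 pos [0.5896 0.0179 0.1883] q [-0.1   0.02  1.74  0.    1.39  1.5 ] F [-0.3 -0.3 -0.3] M [ 0.02 -0.05 -0.02] op 0.0342
tool z yaw deg -91.56 y axis [-0.0139  0.0026 -0.9999] zaxis [-0.0271 -0.9996 -0.0022]
delta tool [0.005  0.0934 0.0048] norm 0.0936
dr [0.13 0.25 0.8 ]
```

Request:
servo_tool:
  delta_pos:
    - [0.005,0.025,0.0048]
    - [0,0.03,0]
    - [0,0.025,0]
    - [0,0.01,0]
    - [0,0,0]
  dr:
    - [0.1,0.2,0.8]
    - [0,0,0]
    - [0,0,0]
    - [0,0,0]
    - [0,0,0]
  grip: [0.3,0.3,0.3,0.3,0.3]

```text
t: 8.1
tool_pos: [0.5863, 0.0102, 0.0989]
tool_rot: [-0.045, -2.206, 2.207]
contact_force: [-0.5, 0.5, -0.4]
opening: 0.0341
```

```bash
python3 -c "
from m import *
go([.5832,.0135,.095],-91.8); im=save('wrist','w8')
cv2.imwrite('pics/w8c.png',cv2.resize(im[120:400,170:390,::-1],None,fx=2.7,fy=2.7*.78))"
```

```text
t 8.1 pos [0.5863 0.0102 0.0989] q [-0.11  0.09  1.83  0.    1.22  1.5 ] F [-0.5  0.5 -0.4] M [0.02 0.06 0.02] op 0.0341
tool z yaw deg -92.0 y axis [ 0.0059 -0.0003 -1.    ] zaxis [-0.0349 -0.9994  0.0001]
delta tool [ 0.0032  0.0039 -0.0032] norm 0.006
dr [-0.01 -0.2  -0.34]
```

View pics/w8.png

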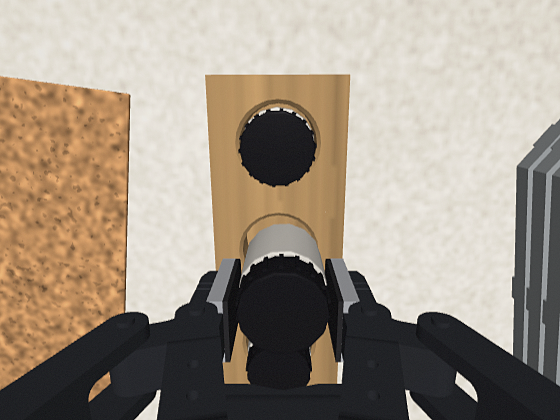

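```bash
cat >> m.py <<'E'
def overlay(n,im,P,circs,crop,k,fn):
    r0,r1,c0,c1=crop
    big=cv2.resize(im[r0:r1,c0:c1,::-1],None,fx=k,fy=k,interpolation=cv2.INTER_CUBIC)
    for (x,y,z,r,col) in circs:
        q=np.array([proj(n,[x+r*np.cos(t),y+r*np.sin(t),z],P) for t in np.linspace(0,6.28,60)])
        cv2.polylines(big,[np.round((q-[c0,r0]+.5)*k).astype(np.int32)],1,col[::-1],1)
    cv2.imwrite(fn,big)
E
python3 - <<'E'
from m import *
n='wrist'; o,T=st(); P=cam(n); im=ctrl.get_image(n)
p=o['tool_pos']
H=(.5835,.0135)
C=[(*H,.035,.01975,(255,0,0)),(p[0],p[1],p[2]-.0415,.018,(0,255,255)),(p[0],p[1],p[2]+.0105,.017,(0,255,0))]
overlay(n,im,P,C,(190,370,200,370),4,'pics/v8.png')
E
```

```text
t 8.15 pos [0.5867 0.0102 0.0995] q [-0.11  0.09  1.83  0.    1.22  1.5 ] F [-0.6 -1.  -0.1] M [0.01 0.   0.08] op 0.0345
tool z yaw deg -92.0 y axis [ 0.0069 -0.0005 -1.    ] zaxis [-0.0348 -0.9994  0.0003]
```

View pics/v8.png

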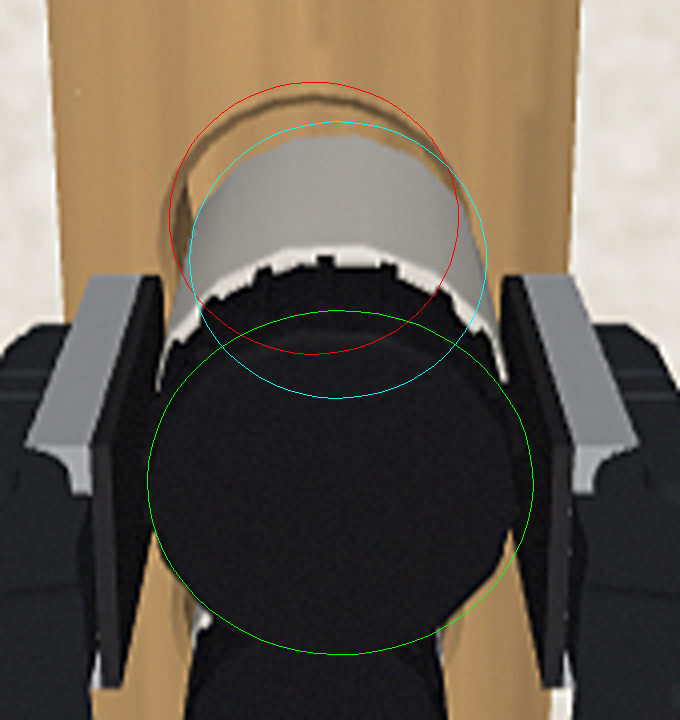

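```bash
python3 -c "
from m import *
go([.5835,.0128,.083],-91.8)"
```

```text
t 8.2 pos [0.5871 0.0102 0.1002] q [-0.11  0.09  1.83  0.    1.22  1.5 ] F [ 1.1  0.2 -1. ] M [-0.02 -0.03  0.06] op 0.0338
tool z yaw deg -91.99 y axis [ 0.0081 -0.0005 -1.    ] zaxis [-0.0347 -0.9994  0.0003]
delta tool [ 0.0038  0.0171 -0.0024] norm 0.0177
dr [-0.02 -0.19 -0.47]
```

Request:
servo_tool:
  delta_pos:
    - [0.0038,0.01,-0.0024]
    - [0,0.007,0]
    - [0,0,0]
    - [0,0,0]
  dr:
    - [0,0,-0.5]
    - [0,0,0]
    - [0,0,0]
    - [0,0,0]
  grip: [0.3,0.3,0.3,0.3]

```text
t: 8.7
tool_pos: [0.5848, 0.013, 0.0845]
tool_rot: [-0.041, -2.205, 2.206]
contact_force: [-0.2, 0.7, 0.0]
opening: 0.0344
```

```bash
python3 - <<'E'
from m import *
go([.5835,.0128,.083],-91.8)
n='wrist'; o,T=st(); P=cam(n); im=ctrl.get_image(n)
p=o['tool_pos']
C=[(.5817,.0133,.035,.01975,(255,0,0)),(p[0]-.002,p[1]+.0007,p[2]-.0415,.018,(0,255,255))]
overlay(n,im,P,C,(190,370,200,370),4,'pics/v9.png')
E
```

```text
t 8.7 pos [0.5848 0.013  0.0845] q [-0.1   0.11  1.84 -0.    1.19  1.5 ] F [-0.2  0.7  0. ] M [-0.02  0.03  0.03] op 0.0344
tool z yaw deg -91.97 y axis [ 0.0028 -0.0006 -1.    ] zaxis [-0.0344 -0.9994  0.0005]
delta tool [0.0013 0.0015 0.0002] norm 0.0019
dr [-0.03 -0.17 -0.16]
t 8.7 pos [0.5848 0.013  0.0845] q [-0.1   0.11  1.84 -0.    1.19  1.5 ] F [-0.2  0.7  0. ] M [-0.02  0.03  0.03] op 0.0344
tool z yaw deg -91.97 y axis [ 0.0028 -0.0006 -1.    ] zaxis [-0.0344 -0.9994  0.0005]
```

View pics/v9.png

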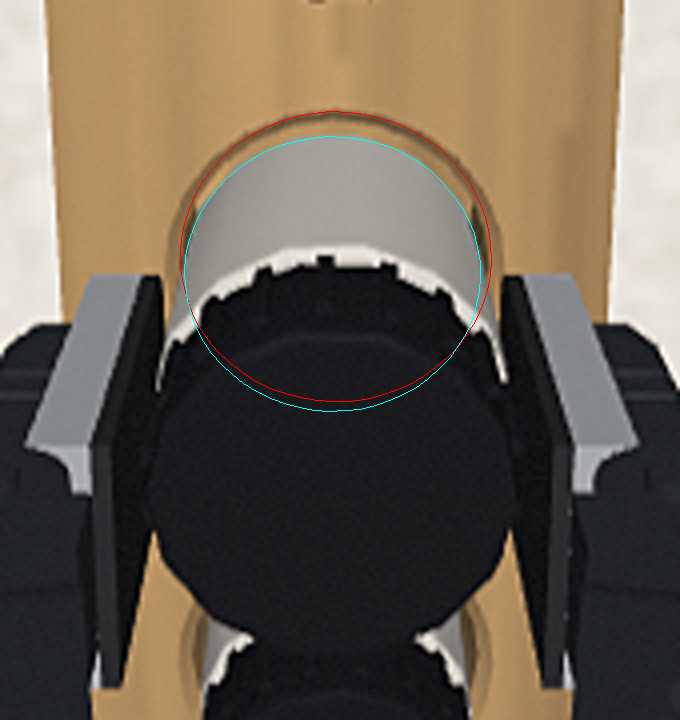

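Request:
servo_tool:
  delta_pos:
    - [0.0014,0.003,0.0002]
    - [0,0.006,0]
    - [0,0.006,0]
    - [0,0,0]
  dr:
    - [0,0,0]
    - [0,0,0]
    - [0,0,0]
    - [0,0,0]
  grip: [0.3,0.3,0.3,0.3]

```text
t: 9.25
tool_pos: [0.5853, 0.0125, 0.0753]
tool_rot: [-0.043, -2.205, 2.208]
contact_force: [0.0, 0.3, -1.4]
opening: 0.0339
```

```bash
python3 - <<'E'
from m import *
go([.5835,.0128,.0525],-91.8)
n='wrist'; o,T=st(); P=cam(n); im=ctrl.get_image(n)
p=o['tool_pos']
C=[(.5817,.0133,.035,.01975,(255,0,0)),(p[0]-.002,p[1]+.0007,p[2]-.0415,.018,(0,255,255))]
overlay(n,im,P,C,(190,370,200,370),4,'pics/v10.png')
E
```

```text
t 9.25 pos [0.5853 0.0125 0.0753] q [-0.11  0.12  1.84 -0.    1.18  1.5 ] F [ 0.   0.3 -1.4] M [-0.02  0.01  0.01] op 0.0339
tool z yaw deg -91.95 y axis [ 0.005  -0.0014 -1.    ] zaxis [-0.034  -0.9994  0.0012]
delta tool [ 0.002   0.0228 -0.0003] norm 0.0229
dr [-0.07 -0.15 -0.29]
t 9.25 pos [0.5853 0.0125 0.0753] q [-0.11  0.12  1.84 -0.    1.18  1.5 ] F [ 0.   0.3 -1.4] M [-0.02  0.01  0.01] op 0.0339
tool z yaw deg -91.95 y axis [ 0.005  -0.0014 -1.    ] zaxis [-0.034  -0.9994  0.0012]
```

View pics/v10.png

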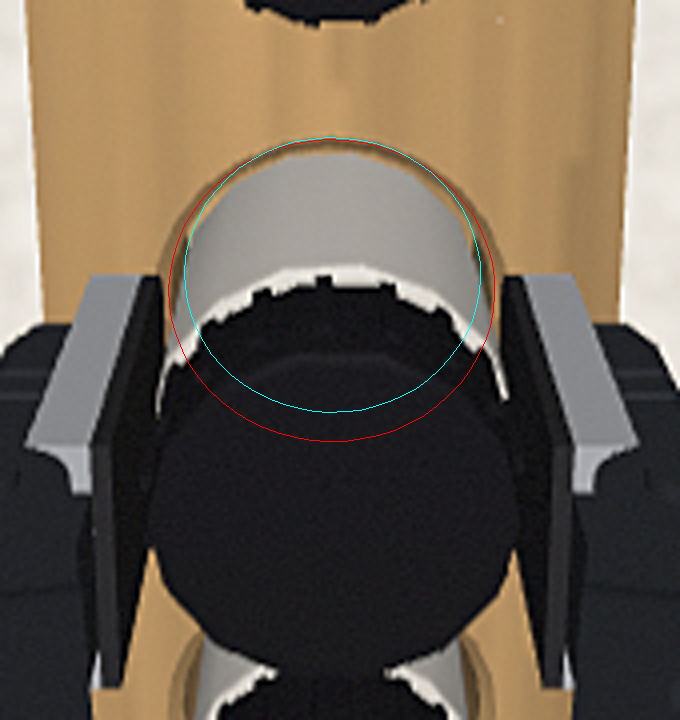

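Request:
servo_tool:
  delta_pos:
    - [0.002,0,-0.0003]
    - [0.0003,0,0]
    - [0,0,0]
  dr:
    - [0,0,-0.3]
    - [0,0,0]
    - [0,0,0]
  grip: [0.3,0.3,0.3]

```text
t: 9.68
tool_pos: [0.5816, 0.013, 0.0733]
tool_rot: [-0.033, -2.202, 2.203]
contact_force: [-0.0, -0.0, -0.5]
opening: 0.0338
```

```bash
python3 - <<'E'
from m import *
go([.5835,.0128,.0525],-91.8)
n='wrist'; o,T=st(); P=cam(n); im=ctrl.get_image(n)
p=o['tool_pos']
C=[(.5817,.0133,.035,.01975,(255,0,0)),(p[0]-.002,p[1]+.0007,p[2]-.0415,.018,(0,255,255))]
overlay(n,im,P,C,(190,370,200,370),4,'pics/v11.png')
n='side'; im=ctrl.get_image(n); cv2.imwrite('pics/s11.png',cv2.resize(im[190:290,200:330,::-1],None,fx=6,fy=6))
E
```

```text
t 9.68 pos [0.5816 0.013  0.0733] q [-0.1   0.12  1.84 -0.    1.18  1.5 ] F [-0.  -0.  -0.5] M [ 0.02 -0.05  0.04] op 0.0338
tool z yaw deg -91.96 y axis [-0.0038 -0.0007 -1.    ] zaxis [-0.0341 -0.9994  0.0008]
delta tool [-0.002   0.0208  0.0001] norm 0.0209
dr [-0.05 -0.16  0.21]
t 9.68 pos [0.5816 0.013  0.0733] q [-0.1   0.12  1.84 -0.    1.18  1.5 ] F [-0.  -0.  -0.5] M [ 0.02 -0.05  0.04] op 0.0338
tool z yaw deg -91.96 y axis [-0.0038 -0.0007 -1.    ] zaxis [-0.0341 -0.9994  0.0008]
```

View pics/v11.png

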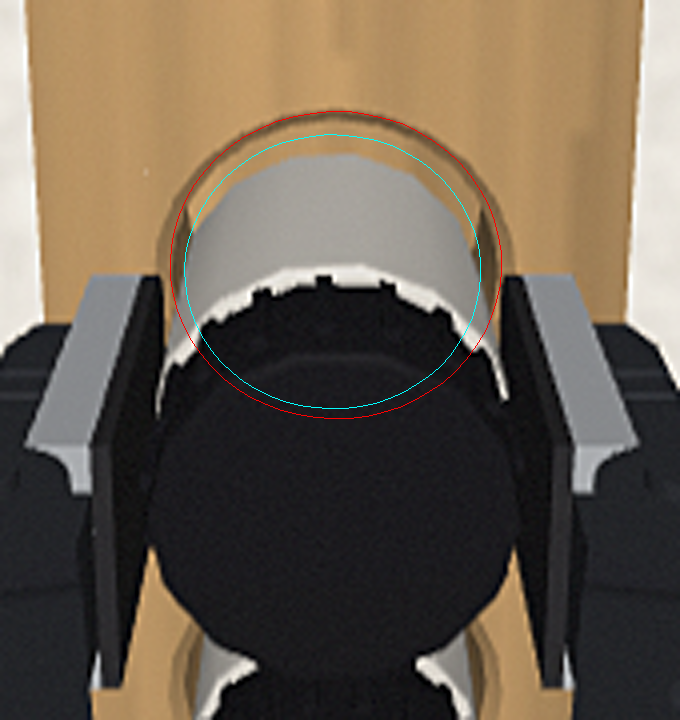

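View pics/s11.png

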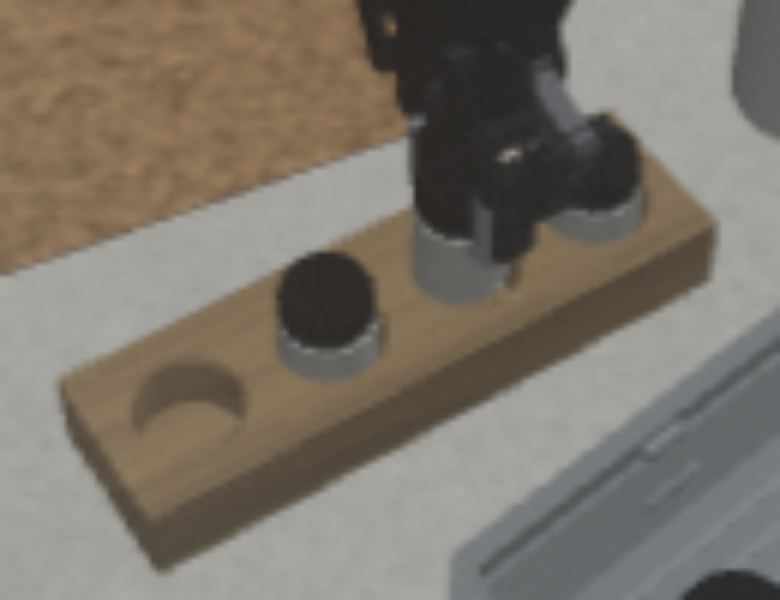

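Request:
servo_tool:
  delta_pos:
    - [-0.0035,-0.004,0]
    - [0,0,0]
    - [0,0,0]
  dr:
    - [0,0,0.2]
    - [0,0,0]
    - [0,0,0]
  grip: [0.3,0.3,0.3]

```text
t: 10.15
tool_pos: [0.5855, 0.0129, 0.0776]
tool_rot: [-0.038, -2.203, 2.205]
contact_force: [0.7, -0.1, -0.6]
opening: 0.0339
```

```bash
python3 - <<'E'
from m import *
n='wrist'; o,T=st(); P=cam(n); im=ctrl.get_image(n)
p=o['tool_pos']
C=[(.5817,.0133,.035,.01975,(255,0,0)),(p[0]-.0042,p[1]+.0007,p[2]-.0395,.018,(0,255,255))]
overlay(n,im,P,C,(190,370,200,370),4,'pics/v12.png')
E
```

```text
t 10.15 pos [0.5855 0.0129 0.0776] q [-0.1   0.12  1.83 -0.    1.18  1.5 ] F [ 0.7 -0.1 -0.6] M [ 0.05 -0.    0.  ] op 0.0339
tool z yaw deg -91.96 y axis [ 0.0001 -0.0008 -1.    ] zaxis [-0.0342 -0.9994  0.0008]
```

View pics/v12.png

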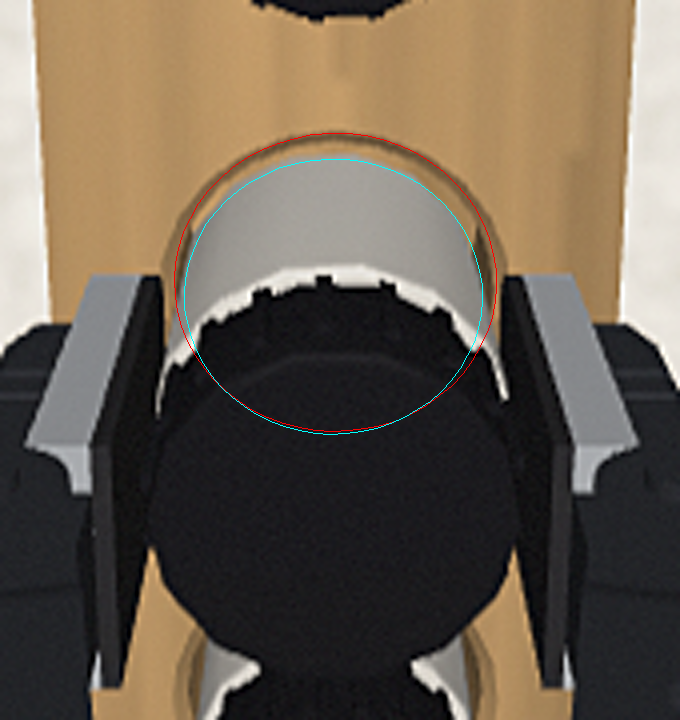

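Request:
servo_tool:
  delta_pos:
    - [0.0003,0.005,0.0005]
    - [0,0.005,0]
    - [0,0,0]
  dr:
    - [0,0,0]
    - [0,0,0]
    - [0,0,0]
  grip: [0.3,0.3,0.3]

```text
t: 10.58
tool_pos: [0.5866, 0.0124, 0.0755]
tool_rot: [-0.036, -2.203, 2.205]
contact_force: [0.2, -0.6, -0.6]
opening: 0.0343
```

```bash
python3 - <<'E'
from m import *
n='wrist'; o,T=st(); P=cam(n); im=ctrl.get_image(n)
p=o['tool_pos']
C=[(.5817,.0133,.035,.01975,(255,0,0)),(p[0]-.0042,p[1]+.0007,p[2]-.0395,.018,(0,255,255))]
overlay(n,im,P,C,(190,370,200,370),4,'pics/v13.png')
E
```

```text
t 10.57 pos [0.5866 0.0124 0.0755] q [-0.11  0.13  1.83 -0.    1.18  1.5 ] F [ 0.2 -0.6 -0.6] M [-0.02  0.03 -0.03] op 0.0343
tool z yaw deg -91.92 y axis [-0.0008 -0.0009 -1.    ] zaxis [-0.0335 -0.9994  0.0009]
```

View pics/v13.png

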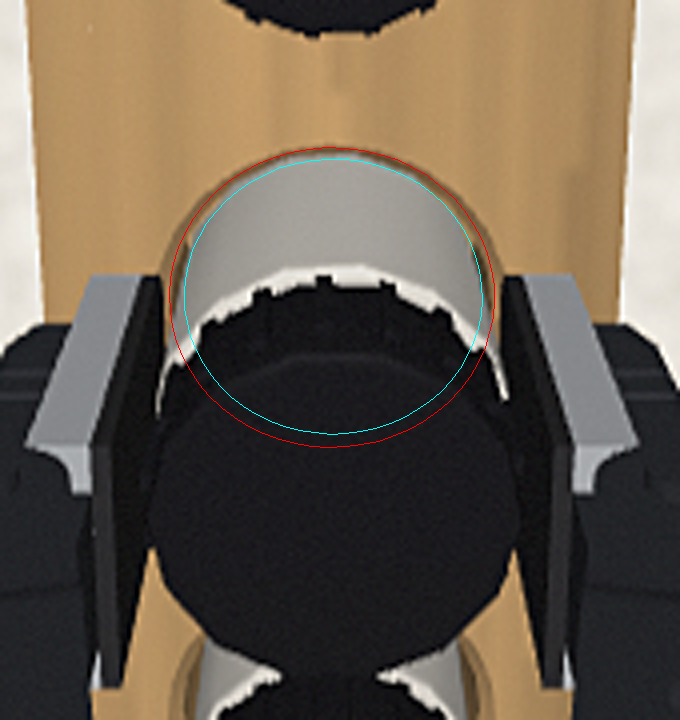

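Request:
servo_tool:
  delta_pos:
    - [0,-0.003,0]
    - [0.0025,0,0]
    - [0,0,0]
  dr:
    - [0,0,0]
    - [0,0,0]
    - [0,0,0]
  grip: [0.3,0.3,0.3]

```text
t: 11.0
tool_pos: [0.5829, 0.0125, 0.0766]
tool_rot: [-0.034, -2.202, 2.204]
contact_force: [-0.5, 0.3, -0.9]
opening: 0.0338
```

```bash
python3 - <<'E'
from m import *
n='wrist'; o,T=st(); P=cam(n); im=ctrl.get_image(n)
overlay(n,im,P,[],(190,370,200,370),4,'pics/v14.png')
E
```

```text
t 11.0 pos [0.5829 0.0125 0.0766] q [-0.11  0.12  1.84 -0.    1.19  1.5 ] F [-0.5  0.3 -0.9] M [-0.    0.01  0.  ] op 0.0338
tool z yaw deg -91.93 y axis [-0.0028 -0.0007 -1.    ] zaxis [-0.0337 -0.9994  0.0008]
```

View pics/v14.png

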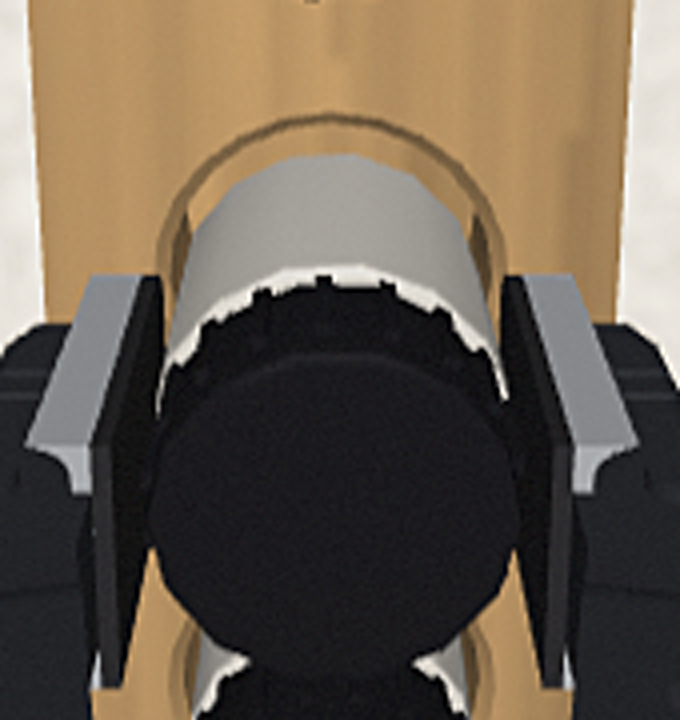

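Request:
servo_tool:
  delta_pos:
    - [-0.0008,0.004,0]
    - [0,0.006,0]
    - [0,0.006,0]
  dr:
    - [0,0,0]
    - [0,0,0]
    - [0,0,0]
  grip: [0.3,0.3,0.3]

```text
t: 11.42
tool_pos: [0.5837, 0.0124, 0.0593]
tool_rot: [-0.034, -2.202, 2.204]
contact_force: [-0.0, -0.8, -0.9]
opening: 0.0345
```

```bash
python3 - <<'E'
from m import *
n='wrist'; o,T=st(); P=cam(n); im=ctrl.get_image(n)
overlay(n,im,P,[],(190,370,200,370),4,'pics/v15.png')
E
```

```text
t 11.43 pos [0.5837 0.0124 0.0593] q [-0.11  0.14  1.84 -0.    1.16  1.5 ] F [-0.  -0.8 -0.9] M [0.01 0.01 0.02] op 0.0345
tool z yaw deg -91.93 y axis [-0.0028 -0.0007 -1.    ] zaxis [-0.0337 -0.9994  0.0008]
```

View pics/v15.png

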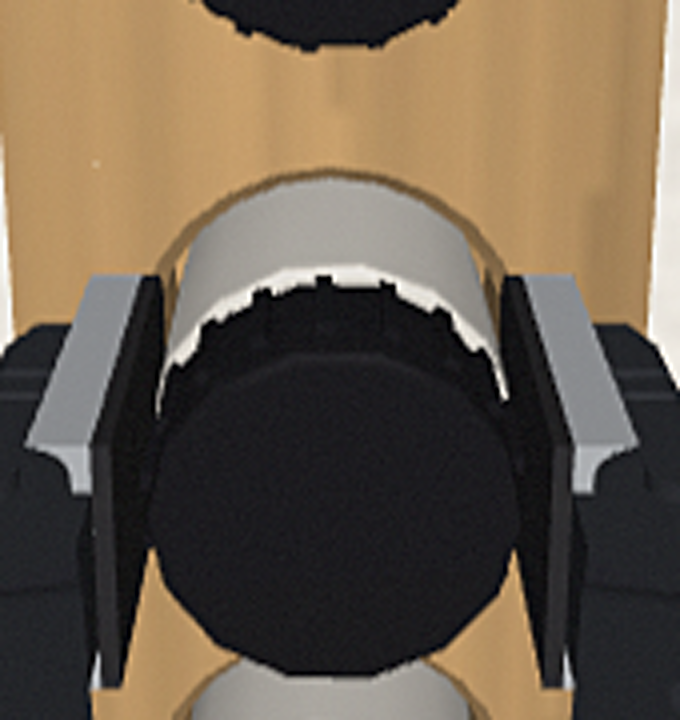

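Request:
servo_tool:
  delta_pos:
    - [0,0.004,0]
    - [0,0.004,0]
    - [0,0.002,0]
  dr:
    - [0,0,0]
    - [0,0,0]
    - [0,0,0]
  grip: [0.3,0.3,0.3]

```text
t: 11.85
tool_pos: [0.5833, 0.0125, 0.0499]
tool_rot: [-0.03, -2.201, 2.202]
contact_force: [-8.2, 0.8, 19.7]
opening: 0.0338
```

```bash
python3 - <<'E'
from m import *
st()
n='side'; im=ctrl.get_image(n); cv2.imwrite('pics/s16.png',cv2.resize(im[190:290,200:330,::-1],None,fx=6,fy=6))
E
```

```text
t 11.85 pos [0.5833 0.0125 0.0499] q [-0.11  0.16  1.85 -0.    1.14  1.5 ] F [-8.2  0.8 19.7] M [ 0.03  1.56 -0.05] op 0.0338
tool z yaw deg -91.93 y axis [-0.0061 -0.0004 -1.    ] zaxis [-0.0336 -0.9994  0.0006]
```

View pics/s16.png

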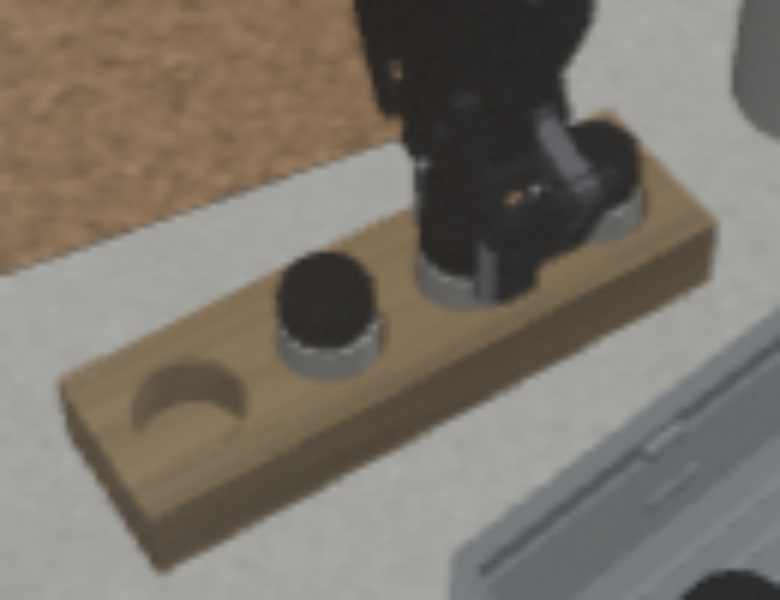

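Request:
servo_tool:
  delta_pos:
    - [0,-0.001,0]
    - [0,0,0]
    - [0,0,0]
    - [0,-0.004,0]
    - [0,-0.02,0]
  dr:
    - [0,0,0]
    - [0,0,0]
    - [0,0,0]
    - [0,0,0]
    - [0,0,0]
  grip: [0.3,0.6,0.6,0.6,0.6]

```text
t: 12.52
tool_pos: [0.5824, 0.0127, 0.0742]
tool_rot: [-0.027, -2.2, 2.2]
contact_force: [-0.5, -0.0, -0.4]
opening: 0.0512
```

Request:
servo_tool:
  delta_pos:
    - [0,-0.05,0]
    - [0,-0.05,0]
    - [0,-0.03,0]
    - [0,0,0]
  dr:
    - [0,0,0]
    - [0,0,0]
    - [0,0,0]
    - [0,0,0]
  grip: [0.6,0.6,0.6,0.6]

```text
t: 13.02
tool_pos: [0.5851, 0.0125, 0.2158]
tool_rot: [-0.037, -2.203, 2.205]
contact_force: [-0.1, -0.1, -0.7]
opening: 0.0512
```

```bash
python3 - <<'E'
from m import *
go([.516,-.204,.21],-83.4); save('wrist','w17')
n='side'; im=ctrl.get_image(n); cv2.imwrite('pics/s17.png',cv2.resize(im[190:290,200:330,::-1],None,fx=6,fy=6))
E
```

```text
t 13.03 pos [0.5851 0.0125 0.2158] q [-0.11 -0.02  1.74 -0.    1.43  1.5 ] F [-0.1 -0.1 -0.7] M [-0.02 -0.05 -0.01] op 0.0512
tool z yaw deg -91.93 y axis [-0.0005 -0.001  -1.    ] zaxis [-0.0336 -0.9994  0.001 ]
delta tool [0.0618 0.006  0.2187] norm 0.2273
dr [-0.06 -8.53  0.03]
```

View pics/w17.png

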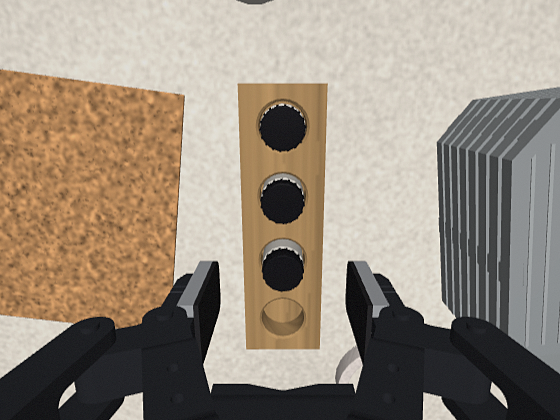

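View pics/s17.png

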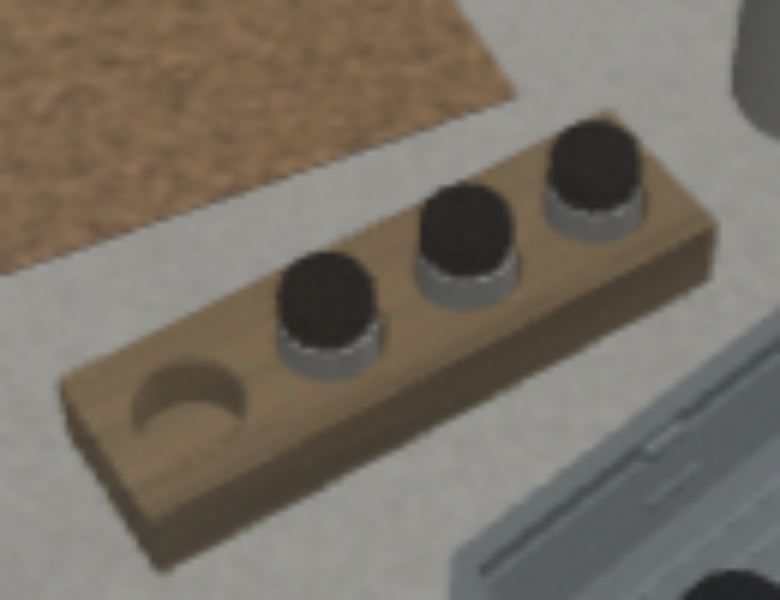

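Request:
servo_tool:
  delta_pos:
    - [0.015,0,0.055]
    - [0.015,0,0.055]
    - [0.015,0,0.054]
    - [0.015,0.005,0.054]
    - [0,0,0]
  dr:
    - [0,-2.1,0]
    - [0,-2.1,0]
    - [0,-2.1,0]
    - [0,-2.1,0]
    - [0,0,0]
  grip: [0.6,0.6,0.6,0.6,0.6]

```text
t: 13.75
tool_pos: [0.522, -0.2096, 0.1959]
tool_rot: [-0.155, 2.178, -2.161]
contact_force: [0.9, 0.1, -0.9]
opening: 0.0513
```

```bash
python3 - <<'E'
from m import *
go([.5183,-.2044,.175],-83.1); save('wrist','w18')
E
```

```text
t 13.75 pos [ 0.522  -0.2096  0.1959] q [-0.51 -0.05  1.79 -0.01  1.41  0.94] F [ 0.9  0.1 -0.9] M [-0.01 -0.03 -0.03] op 0.0513
tool z yaw deg -83.07 y axis [-0.0225  0.0064 -0.9997] zaxis [ 0.1207 -0.9926 -0.009 ]
delta tool [ 0.0026  0.021  -0.0055] norm 0.0218
dr [0.52 0.04 1.24]
```

View pics/w18.png

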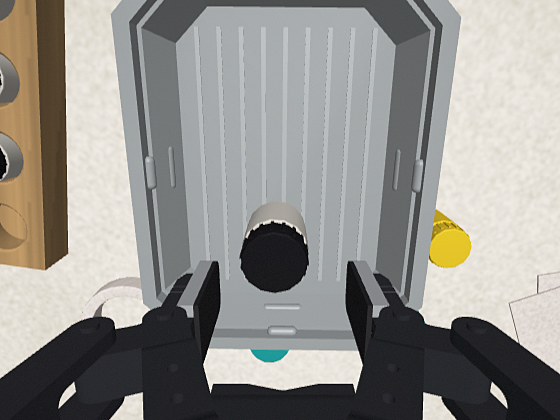

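Request:
servo_tool:
  delta_pos:
    - [0.0026,0.021,-0.0055]
    - [0,0.02,0]
    - [0,0.012,0]
    - [0,0,0]
  dr:
    - [0.5,0,1.2]
    - [0,0,0]
    - [0,0,0]
    - [0,0,0]
  grip: [0.6,0.6,0.6,0.6]

```text
t: 14.3
tool_pos: [0.5181, -0.1987, 0.1377]
tool_rot: [-0.141, 2.164, -2.153]
contact_force: [0.1, 0.7, 0.3]
opening: 0.0512
```

```bash
python3 - <<'E'
from m import *
go([.5183,-.2044,.14],-83.1); save('wrist','w19')
E
```

```text
t 14.3 pos [ 0.5181 -0.1987  0.1377] q [-0.5  -0.02  1.87  0.    1.3   0.94] F [0.1 0.7 0.3] M [ 0.01  0.07 -0.05] op 0.0512
tool z yaw deg -82.79 y axis [-0.0049  0.0047 -1.    ] zaxis [ 0.1256 -0.9921 -0.0053]
delta tool [ 0.0005 -0.0024  0.0057] norm 0.0062
dr [0.3  0.31 0.24]
```

View pics/w19.png

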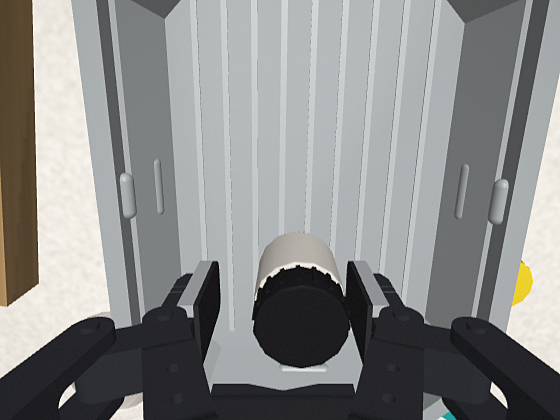

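Request:
servo_tool:
  delta_pos:
    - [0.003,-0.002,0.0055]
    - [0,0,0]
    - [0,0,0]
  dr:
    - [0.3,0.3,0.2]
    - [0,0,0]
    - [0,0,0]
  grip: [0.6,0.6,0.6]

```text
t: 14.72
tool_pos: [0.5176, -0.2059, 0.143]
tool_rot: [-0.126, 2.154, -2.161]
contact_force: [0.2, 0.6, -0.5]
opening: 0.0514
```

```bash
python3 - <<'E'
from m import *
go([.5155,-.2044,.14],-83.1); save('wrist','w20')
E
```

```text
t 14.72 pos [ 0.5176 -0.2059  0.143 ] q [-0.51 -0.03  1.87 -0.    1.29  0.94] F [ 0.2  0.6 -0.5] M [0.03 0.02 0.  ] op 0.0514
tool z yaw deg -83.1 y axis [ 0.0042 -0.003  -1.    ] zaxis [ 0.1201 -0.9928  0.0035]
delta tool [ 0.0019  0.003  -0.0018] norm 0.004
dr [-0.2  -0.   -0.22]
```

View pics/w20.png

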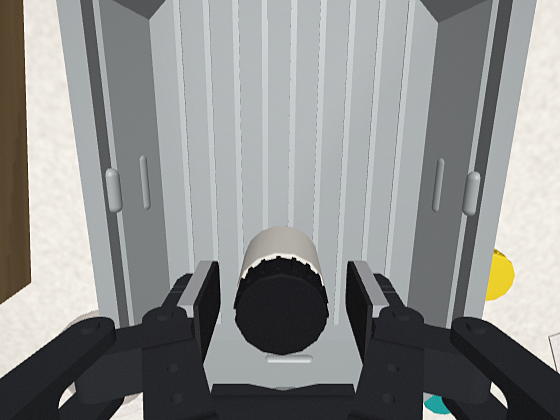

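Request:
servo_tool:
  delta_pos:
    - [0.0008,0.003,-0.0008]
    - [0,0,0]
    - [0,0,0]
    - [0,0,0]
    - [0,0,0]
  dr:
    - [-0.2,0,-0.2]
    - [0,0,0]
    - [0,0,0]
    - [0,0,0]
    - [0,0,0]
  grip: [0.6,0.6,0.3,0.3,0.3]

```text
t: 15.4
tool_pos: [0.517, -0.2054, 0.1405]
tool_rot: [-0.129, 2.158, -2.159]
contact_force: [0.1, 0.5, 0.4]
opening: 0.0343
```

Request:
servo_tool:
  delta_pos:
    - [0,-0.003,0]
    - [0,-0.02,0]
    - [0,-0.03,0]
    - [0,-0.025,0]
    - [0,0,0]
  dr:
    - [0,0,0]
    - [0,0,0]
    - [0,0,0]
    - [0,0,0]
    - [0,0,0]
  grip: [0.3,0.3,0.3,0.3,0.3]

```text
t: 16.02
tool_pos: [0.5171, -0.2054, 0.2242]
tool_rot: [-0.128, 2.157, -2.16]
contact_force: [0.1, -0.4, 0.2]
opening: 0.0344
```

```bash
python3 - <<'E'
from m import *
go([.4657,.0161,.2],-91.9); save('wrist','w21')
E
```

```text
t 16.02 pos [ 0.5171 -0.2054  0.2242] q [-0.51 -0.1   1.8   0.    1.44  0.94] F [ 0.1 -0.4  0.2] M [-0.04 -0.01  0.03] op 0.0344
tool z yaw deg -83.1 y axis [ 0.0023 -0.001  -1.    ] zaxis [ 0.1201 -0.9928  0.0013]
delta tool [ 0.0244  0.0238 -0.2261] norm 0.2287
dr [-0.07  8.8  -0.13]
```

View pics/w21.png

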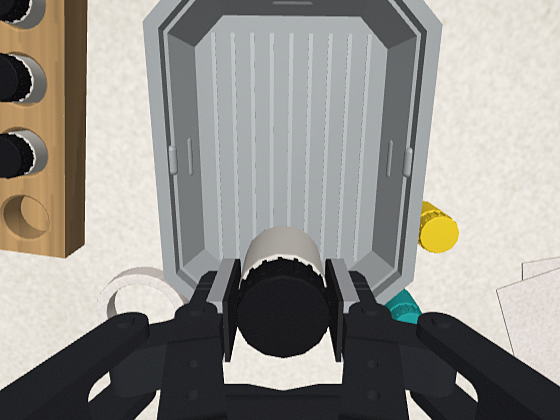

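Request:
servo_tool:
  delta_pos:
    - [0.009,0.006,-0.056]
    - [0.007,0.006,-0.056]
    - [0.005,0.006,-0.056]
    - [0.003,0.006,-0.055]
    - [0,0,0]
  dr:
    - [0,2.2,0]
    - [0,2.2,0]
    - [0,2.2,0]
    - [0,2.2,0]
    - [0,0,0]
  grip: [0.3,0.3,0.3,0.3,0.3]

```text
t: 16.7
tool_pos: [0.4748, 0.0214, 0.1922]
tool_rot: [-0.037, -2.199, 2.195]
contact_force: [1.0, -1.2, -0.6]
opening: 0.0343
```

Request:
servo_tool:
  delta_pos:
    - [0,0,0]
    - [0,0,0]
  dr:
    - [0,0,0]
    - [0,0,0]
  grip: [0.3,0.3]

```text
t: 16.95
tool_pos: [0.4744, 0.0203, 0.1911]
tool_rot: [-0.035, -2.198, 2.194]
contact_force: [-0.0, -0.6, 0.1]
opening: 0.0344
```

```bash
python3 - <<'E'
from m import *
go([.4657,.0161,.1],-91.9)
E
```

```text
t 16.95 pos [0.4744 0.0203 0.1911] q [-0.11 -0.27  2.    0.    1.42  1.5 ] F [-0.  -0.6  0.1] M [-0.01 -0.02 -0.05] op 0.0344
tool z yaw deg -92.37 y axis [-0.0096  0.0018 -1.    ] zaxis [-0.0413 -0.9991 -0.0014]
delta tool [0.0076 0.0911 0.0046] norm 0.0916
dr [ 0.08 -0.47  0.55]
```

Request:
servo_tool:
  delta_pos:
    - [0.0076,0.025,0.004]
    - [0,0.03,0]
    - [0,0.025,0]
    - [0,0.01,0]
    - [0,0,0]
  dr:
    - [0.1,-0.5,0.5]
    - [0,0,0]
    - [0,0,0]
    - [0,0,0]
    - [0,0,0]
  grip: [0.3,0.3,0.3,0.3,0.3]

```text
t: 17.58
tool_pos: [0.4686, 0.0102, 0.1006]
tool_rot: [-0.05, -2.2, 2.203]
contact_force: [-0.5, 0.3, -0.6]
opening: 0.0346
```

```bash
python3 - <<'E'
from m import *
go([.4657,.0161,.0845],-91.9)
E
```

```text
t 17.57 pos [0.4686 0.0102 0.1006] q [-0.14 -0.2   2.1  -0.    1.23  1.48] F [-0.5  0.3 -0.6] M [ 0.02  0.   -0.02] op 0.0346
tool z yaw deg -92.42 y axis [ 0.0028 -0.0018 -1.    ] zaxis [-0.0422 -0.9991  0.0017]
delta tool [ 0.0032  0.0161 -0.0058] norm 0.0174
dr [-0.1  -0.52 -0.16]
```

Request:
servo_tool:
  delta_pos:
    - [0.0025,0.008,-0.005]
    - [0,0.006,0]
    - [0,0,0]
    - [0,0,0]
  dr:
    - [0,-0.5,0]
    - [0,0,0]
    - [0,0,0]
    - [0,0,0]
  grip: [0.3,0.3,0.3,0.3]

```text
t: 18.08
tool_pos: [0.4682, 0.0151, 0.0885]
tool_rot: [-0.045, -2.206, 2.211]
contact_force: [0.0, 0.0, -1.1]
opening: 0.0343
```

```bash
python3 - <<'E'
from m import *
go([.4657,.0161,.079],-91.9)
n='wrist'; P=cam(n); im=ctrl.get_image(n)
overlay(n,im,P,[],(190,370,200,370),4,'pics/v22.png')
E
```

```text
t 18.07 pos [0.4682 0.0151 0.0885] q [-0.13 -0.18  2.11 -0.    1.2   1.48] F [ 0.   0.  -1.1] M [-0.03  0.04  0.03] op 0.0343
tool z yaw deg -91.9 y axis [ 0.0076 -0.0024 -1.    ] zaxis [-0.0332 -0.9994  0.0021]
delta tool [ 0.0026  0.0094 -0.0009] norm 0.0099
dr [-0.12 -0.   -0.44]
```

View pics/v22.png

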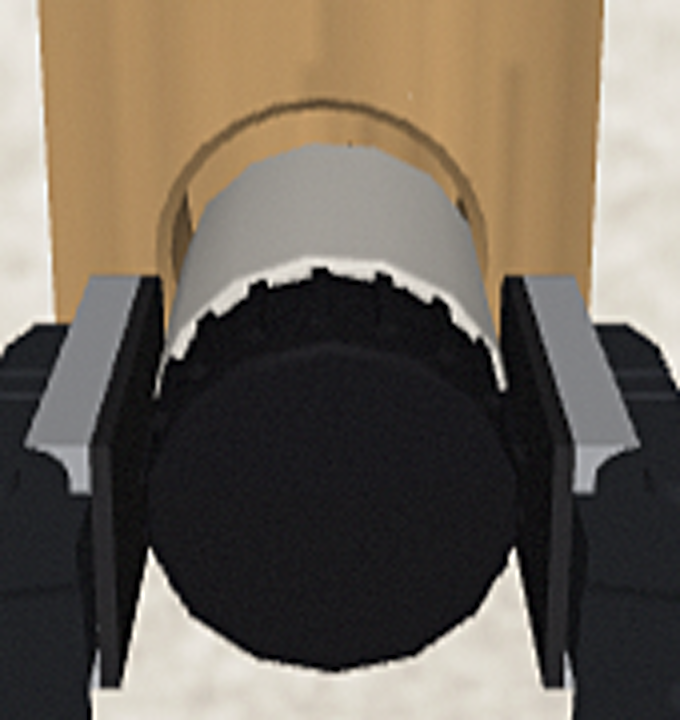

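Request:
servo_tool:
  delta_pos:
    - [0.0015,0.004,-0.0012]
    - [0,0.004,0]
    - [0,0,0]
  dr:
    - [-0.1,0,-0.4]
    - [0,0,0]
    - [0,0,0]
  grip: [0.3,0.3,0.3]

```text
t: 18.5
tool_pos: [0.4669, 0.0165, 0.0802]
tool_rot: [-0.037, -2.205, 2.206]
contact_force: [1.0, 0.2, -0.2]
opening: 0.0347
```

```bash
python3 - <<'E'
from m import *
go([.4666,.0163,.06],-91.9)
n='wrist'; P=cam(n); im=ctrl.get_image(n)
overlay(n,im,P,[],(190,370,200,370),4,'pics/v23.png')
E
```

```text
t 18.5 pos [0.4669 0.0165 0.0802] q [-0.12 -0.17  2.11 -0.    1.19  1.48] F [ 1.   0.2 -0.2] M [ 0.01 -0.02 -0.  ] op 0.0347
tool z yaw deg -91.89 y axis [ 0.0007 -0.0004 -1.    ] zaxis [-0.0331 -0.9995  0.0003]
delta tool [0.0003 0.0202 0.0002] norm 0.0202
dr [-0.02  0.01 -0.04]
```

View pics/v23.png

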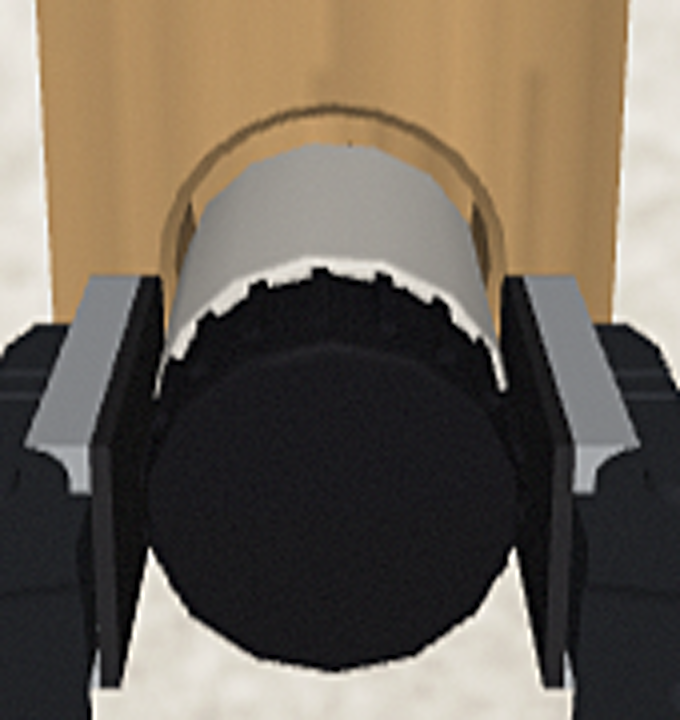

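Request:
servo_tool:
  delta_pos:
    - [0.0002,0.005,0]
    - [0,0.006,0]
    - [0,0.006,0]
  dr:
    - [0,0,0]
    - [0,0,0]
    - [0,0,0]
  grip: [0.3,0.3,0.3]

```text
t: 18.92
tool_pos: [0.4672, 0.0164, 0.0628]
tool_rot: [-0.039, -2.205, 2.206]
contact_force: [-0.2, 0.4, -0.3]
opening: 0.0343
```

```bash
python3 - <<'E'
from m import *
st()
E
```

```text
t 18.93 pos [0.4672 0.0164 0.0628] q [-0.12 -0.14  2.12 -0.    1.16  1.48] F [-0.2  0.4 -0.3] M [-0.04  0.02 -0.  ] op 0.0343
tool z yaw deg -91.9 y axis [ 0.0022 -0.0006 -1.    ] zaxis [-0.0331 -0.9995  0.0005]
```

It is in the hole with no resistance; continue to the floor.

Request:
servo_tool:
  delta_pos:
    - [0,0.006,0]
    - [0,0.005,0]
    - [0,0.002,0]
  dr:
    - [0,0,0]
    - [0,0,0]
    - [0,0,0]
  grip: [0.3,0.3,0.3]

```text
t: 19.3
tool_pos: [0.4671, 0.0164, 0.0498]
tool_rot: [-0.036, -2.204, 2.205]
contact_force: [-8.7, 1.0, 20.3]
opening: 0.0345
```

```bash
python3 - <<'E'
from m import *
st()
E
```

```text
t 19.3 pos [0.4671 0.0164 0.0498] q [-0.12 -0.12  2.13 -0.    1.13  1.48] F [-8.7  1.  20.3] M [ 0.17  1.52 -0.01] op 0.0345
tool z yaw deg -91.89 y axis [-0.0001 -0.0004 -1.    ] zaxis [-0.033  -0.9995  0.0004]
```

Request:
servo_tool:
  delta_pos:
    - [0,-0.001,0]
    - [0,0,0]
    - [0,0,0]
    - [0,-0.004,0]
    - [0,-0.02,0]
  dr:
    - [0,0,0]
    - [0,0,0]
    - [0,0,0]
    - [0,0,0]
    - [0,0,0]
  grip: [0.3,0.6,0.6,0.6,0.6]

```text
t: 19.92
tool_pos: [0.4659, 0.0166, 0.0737]
tool_rot: [-0.032, -2.203, 2.203]
contact_force: [0.1, -0.5, 0.2]
opening: 0.0516
```

Request:
servo_tool:
  delta_pos:
    - [0,-0.05,0]
    - [0,-0.06,0]
    - [0,-0.06,0]
    - [0,-0.03,0]
    - [0,0,0]
  dr:
    - [0,0,0]
    - [0,0,0]
    - [0,0,0]
    - [0,0,0]
    - [0,0,0]
  grip: [0.6,0.6,0.6,0.4,0.4]

```text
t: 20.55
tool_pos: [0.4662, 0.0165, 0.2817]
tool_rot: [-0.036, -2.204, 2.205]
contact_force: [-0.5, 0.5, -0.2]
opening: 0.0344
```

```bash
python3 - <<'E'
from m import *
st(); save('wrist','w24')
n='side'; im=ctrl.get_image(n); cv2.imwrite('pics/s24.png',cv2.resize(im[190:400,190:420,::-1],None,fx=3,fy=3))
E
```

```text
t 20.55 pos [0.4662 0.0165 0.2817] q [-0.12 -0.36  1.92 -0.    1.58  1.48] F [-0.5  0.5 -0.2] M [0.04 0.02 0.01] op 0.0344
tool z yaw deg -91.9 y axis [-0.0009 -0.0002 -1.    ] zaxis [-0.0332 -0.9994  0.0003]
```

View pics/s24.png

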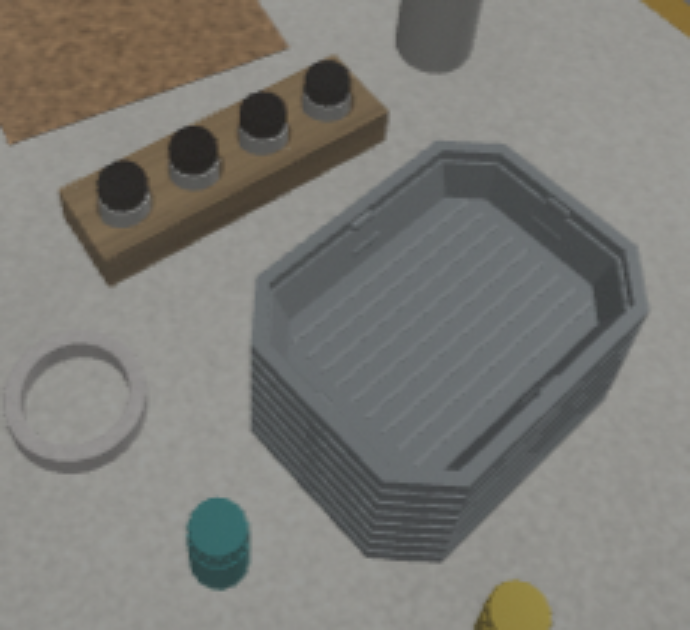

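View pics/w24.png

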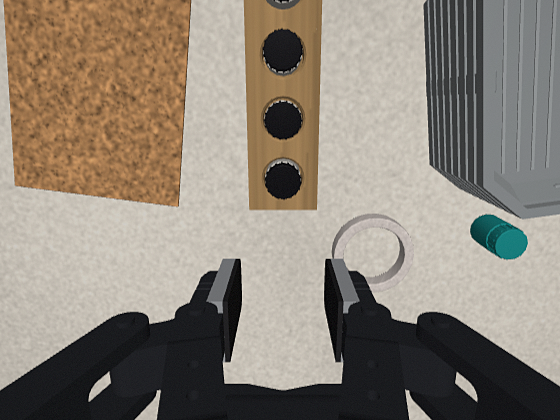

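Request:
servo_tool:
  delta_pos:
    - [0,0.01,0.045]
    - [0,0.01,0.05]
    - [0.001,0.01,0.05]
    - [0,0.01,0.028]
    - [0,0,0]
  dr:
    - [0,0,0]
    - [0,0,0]
    - [0,0,0]
    - [0,0,0]
    - [0,0,0]
  grip: [0.4,0.4,0.4,0.4,0.4]

```text
t: 21.28
tool_pos: [0.452, -0.1577, 0.2222]
tool_rot: [-0.004, -2.203, 2.182]
contact_force: [-0.2, 0.5, 0.5]
opening: 0.0341
```

Request:
servo_tool:
  delta_pos:
    - [0,0,0]
    - [0,0,0]
    - [0,0,0]
    - [0,0,0]
    - [0,0,0]
  dr:
    - [0,-10.6,0]
    - [0,-10.6,0]
    - [0,-10.6,0]
    - [0,-10.6,0]
    - [0,-10.6,0]
  grip: [0.4,0.4,0.4,0.4,0.4]

```text
t: 21.9
tool_pos: [0.4488, -0.151, 0.214]
tool_rot: [-0.85, 1.715, -1.651]
contact_force: [-0.3, -0.5, -0.1]
opening: 0.0338
```

```bash
python3 - <<'E'
from m import *
go([.4595,-.1564,.22],-38.4); P=cam('wrist'); print(P[0]['eye'],P[0]['rotation']); save('wrist','w25')
E
```

```text
t 21.9 pos [ 0.4488 -0.151   0.214 ] q [-0.48 -0.27  1.97 -0.    1.49  0.18] F [-0.3 -0.5 -0.1] M [-0.01 -0.06  0.01] op 0.0338
tool z yaw deg -37.77 y axis [-0.0385  0.0192 -0.9991] zaxis [ 0.7898 -0.6119 -0.0422]
delta tool [-0.0022 -0.0065  0.0115] norm 0.0134
dr [2.41 0.64 0.5 ]
[ 0.4976 -0.0978  0.3421] [ 2.7263 -0.9223 -0.1933]
```

View pics/w25.png

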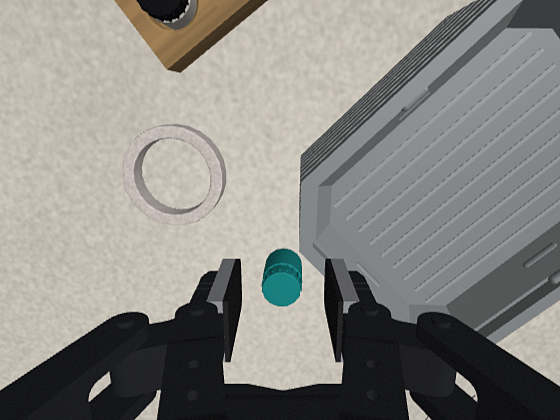

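Request:
servo_tool:
  delta_pos:
    - [-0.002,0,0.0115]
    - [0,0.015,0]
    - [0,0,0]
    - [0,0,0]
  dr:
    - [2.4,0.6,0.5]
    - [0,0,0]
    - [0,0,0]
    - [0,0,0]
  grip: [0.4,0.4,0.4,0.4]

```text
t: 22.45
tool_pos: [0.4575, -0.1526, 0.1938]
tool_rot: [-0.819, 1.69, -1.677]
contact_force: [-0.4, -0.4, -0.4]
opening: 0.0345
```

```bash
python3 - <<'E'
from m import *
go([.4595,-.1564,.18],-38.4); n='wrist'; P=cam(n); im=save(n,'w26')
pose=(.553,-.208,.115)
big=im[:,:,::-1].copy()
IN=OCT*0
for z in(.132,.118):
  q=np.round([proj(n,X,P) for X in octw(*pose,z)]).astype(int); cv2.polylines(big,[q],1,(0,0,255))
c=octw(*pose,.132,np.array([[-.087,.062]]))[0]; print('corner1',c)
cv2.circle(big,tuple(np.round(proj(n,c,P)).astype(int)),3,(0,255,0),-1)
cv2.imwrite('pics/w26o.png',big)
E
```

```text
t 22.45 pos [ 0.4575 -0.1526  0.1938] q [-0.48 -0.26  1.99  0.    1.42  0.19] F [-0.4 -0.4 -0.4] M [ 0.   -0.    0.01] op 0.0345
tool z yaw deg -38.31 y axis [-0.006   0.0046 -1.    ] zaxis [ 0.7846 -0.62   -0.0075]
delta tool [0.0018 0.0138 0.004 ] norm 0.0145
dr [0.43 0.09 0.01]
corner1 [ 0.4595 -0.1564  0.132 ]
```

View pics/w26o.png

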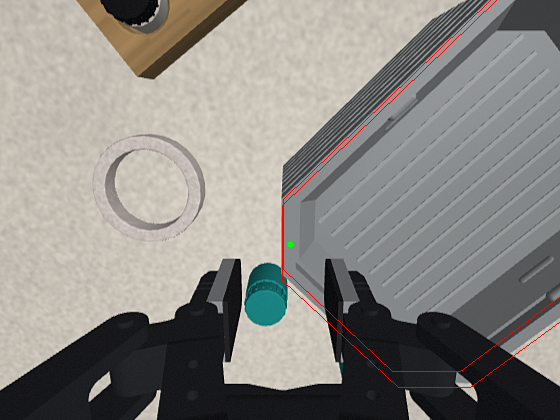

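```bash
python3 - <<'E'
import cv2
a=cv2.imread('pics/w26.png'); b=cv2.imread('pics/w26o.png')
cv2.imwrite('pics/w26c.png',cv2.resize(a[170:330,240:400],None,fx=3.7,fy=3.7,interpolation=cv2.INTER_CUBIC))
E
```

```text
(no output)
```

View pics/w26c.png

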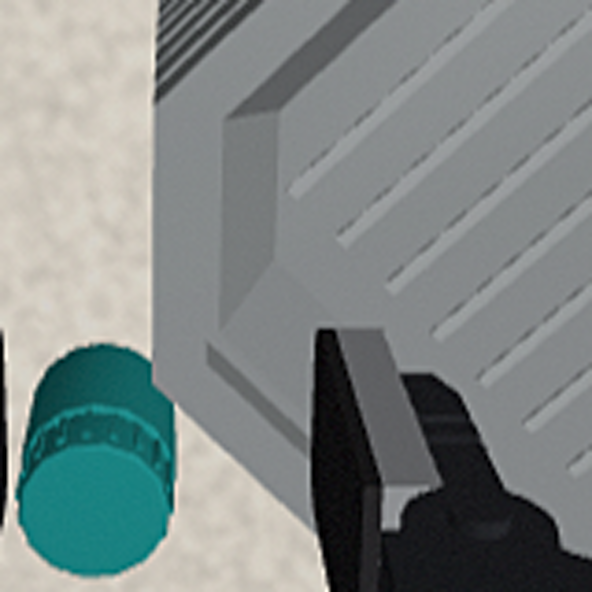

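```bash
python3 - <<'E'
from m import *
n='wrist'; P=cam(n); im=save(n,'w27')
k=3.5; r0,c0=150,240
big=cv2.resize(im[r0:320,c0:460,::-1],None,fx=k,fy=k,interpolation=cv2.INTER_CUBIC)
pose=(.553,-.208,.115)
for z,col,s in((.132,(0,0,255),1),(.118,(0,255,255),1)):
  q=np.array([proj(n,X,P) for X in octw(*pose,z)]); cv2.polylines(big,[np.round((q-[c0,r0]+.5)*k).astype(int)],1,col)
  print(z,q.round(1).tolist())
cv2.imwrite('pics/w27c.png',big)
E
```

```text
0.132 [[619.4, -24.3], [521.8, -24.2], [282.8, 205.0], [282.6, 280.0], [398.9, 386.8], [470.3, 387.4], [701.2, 220.9], [728.0, 137.5]]
0.118 [[594.5, -14.7], [504.2, -14.7], [283.0, 198.5], [282.8, 269.2], [392.6, 371.0], [460.0, 371.5], [674.7, 213.3], [698.1, 135.2]]
```

View pics/w27c.png

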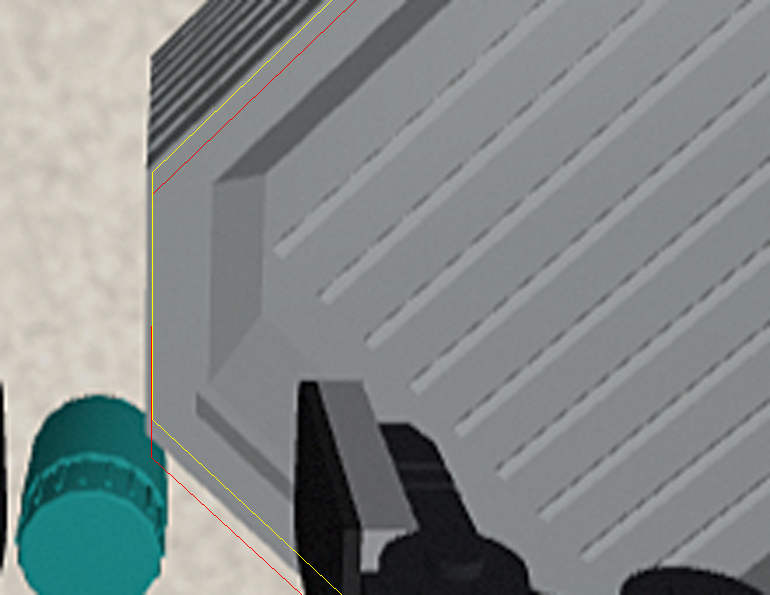

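```bash
python3 - <<'E'
from m import *
from scipy.optimize import least_squares
W=np.array([[.4606,-.2642],[.4896,-.2885],[.6404,-.2711],[.6638,-.2376],[.6536,-.1444]])
f=lambda p:(octw(*p)[[4,5,6,7,0],:2]-W).ravel()
r=least_squares(f,[.553,-.208,.115]); print(r.x,r.fun.reshape(-1,2)*1000)
# current wrist: corner1 verts idx 2 (-74.66,80), 3 (-105,49.66)
n='wrist';P=cam(n); o=ctrl.get_obs()
V=np.array([onz(n,(240+148/3.5,150+165/3.5),.132,P),onz(n,(240+148/3.5,150+435/3.5),.132,P)]); print(V,np.linalg.norm(V[0]-V[1]),V.mean(0))
a=np.arctan2(*(V[0]-V[1])[1::-1]); print('edge angle deg',np.degrees(a),'expect 45+yaw')
E
```

```text
[ 0.5559 -0.202   0.1164] [[-3.2497  0.7299]
 [ 1.4089 -1.5809]
 [-1.0817 -1.638 ]
 [ 2.1291 -1.4794]
 [ 0.7935  3.9684]]
[[ 0.4722 -0.1339  0.132 ]
 [ 0.4451 -0.1683  0.132 ]] 0.04379566300746478 [ 0.4587 -0.1511  0.132 ]
edge angle deg 51.70535959246339 expect 45+yaw
```

```bash
python3 - <<'E'
from m import *
go([.4622,-.1525,.156],-38.3)
E
```

```text
t 22.55 pos [ 0.4575 -0.1527  0.1939] q [-0.48 -0.26  1.99  0.    1.42  0.19] F [-0.9  0.1 -0.7] M [ 0.02 -0.02 -0.05] op 0.0343
tool z yaw deg -38.31 y axis [-0.0058  0.0045 -1.    ] zaxis [ 0.7846 -0.6199 -0.0073]
delta tool [-0.0031  0.0379  0.0038] norm 0.0382
dr [ 0.42 -0.01  0.  ]
```

Request:
servo_tool:
  delta_pos:
    - [-0.003,0.012,0.0035]
    - [0,0.018,0]
    - [0,0.008,0]
    - [0,0,0]
  dr:
    - [0.4,0,0]
    - [0,0,0]
    - [0,0,0]
    - [0,0,0]
  grip: [0.35,0.35,0.35,0.35]

```text
t: 23.05
tool_pos: [0.4621, -0.1524, 0.1527]
tool_rot: [-0.815, 1.684, -1.682]
contact_force: [-0.6, 0.6, 0.5]
opening: 0.0296
```

```bash
python3 - <<'E'
from m import *
go([.4622,-.1525,.136],-38.3)
n='wrist';im=save(n,'w28'); cv2.imwrite('pics/w28c.png',cv2.resize(im[180:380,190:390,::-1],None,fx=3,fy=3))
E
```

```text
t 23.05 pos [ 0.4621 -0.1524  0.1527] q [-0.47 -0.21  2.02 -0.    1.33  0.2 ] F [-0.6  0.6  0.5] M [ 0.01 -0.07  0.03] op 0.0296
tool z yaw deg -38.35 y axis [-0.0009  0.0003 -1.    ] zaxis [ 0.7842 -0.6204 -0.0009]
delta tool [-0.      0.0167  0.0002] norm 0.0167
dr [ 0.05 -0.05  0.02]
```

View pics/w28c.png

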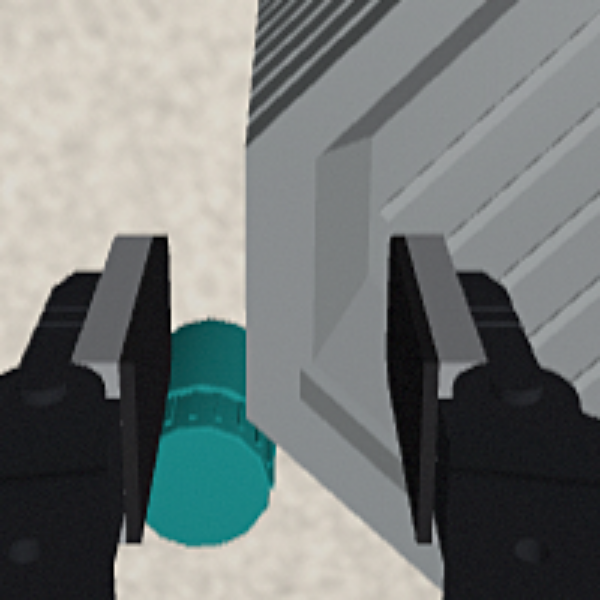

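```bash
python3 - <<'E'
from m import *
o,T=st(); n='wrist'; p=o['tool_pos']
for z in(.132,.139): print(proj(n,[p[0],p[1],z]))
E
```

```text
t 23.1 pos [ 0.4622 -0.1525  0.1531] q [-0.47 -0.21  2.02 -0.    1.33  0.2 ] F [ 0.   0.8 -0.6] M [-0.06  0.02 -0.04] op 0.03
tool z yaw deg -38.35 y axis [-0.0004  0.0001 -1.    ] zaxis [ 0.7842 -0.6205 -0.0003]
[281.5163 273.307 ]
[281.4467 280.6114]
```

Request:
servo_tool:
  delta_pos:
    - [0,0.007,-0.0009]
    - [0,0.007,0]
    - [0,0.003,0]
    - [0,0,0]
  dr:
    - [0,0,0]
    - [0,0,0]
    - [0,0,0]
    - [0,0,0]
  grip: [0.35,0.35,0.35,0.35]

```text
t: 23.6
tool_pos: [0.462, -0.1522, 0.1358]
tool_rot: [-0.813, 1.682, -1.684]
contact_force: [-0.4, -0.3, -0.7]
opening: 0.03
```

```bash
python3 - <<'E'
from m import *
st()
n='wrist';im=save(n,'w29'); cv2.imwrite('pics/w29c.png',cv2.resize(im[180:380,190:390,::-1],None,fx=3,fy=3))
n='side';im=save(n,'s29'); cv2.imwrite('pics/s29c.png',cv2.resize(im[240:360,230:350,::-1],None,fx=5,fy=5))
E
```

```text
t 23.6 pos [ 0.462  -0.1522  0.1358] q [-0.47 -0.19  2.03 -0.    1.3   0.2 ] F [-0.4 -0.3 -0.7] M [ 0.   -0.01 -0.01] op 0.03
tool z yaw deg -38.36 y axis [ 0.0012 -0.0007 -1.    ] zaxis [ 0.7841 -0.6206  0.0013]
```

View pics/w29c.png

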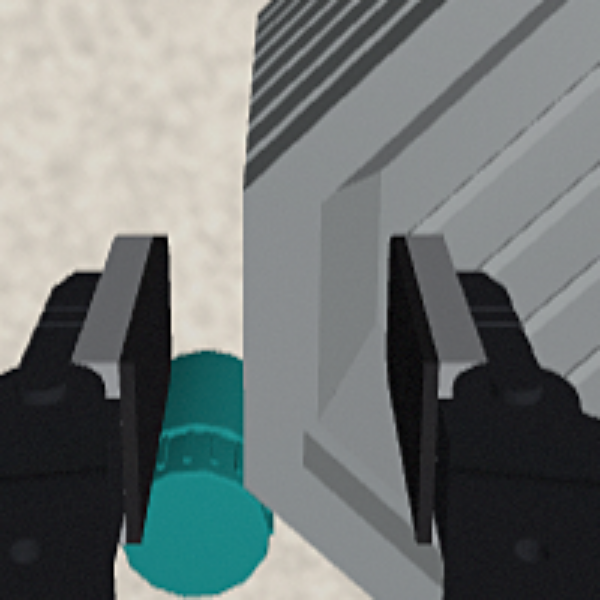

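View pics/s29c.png

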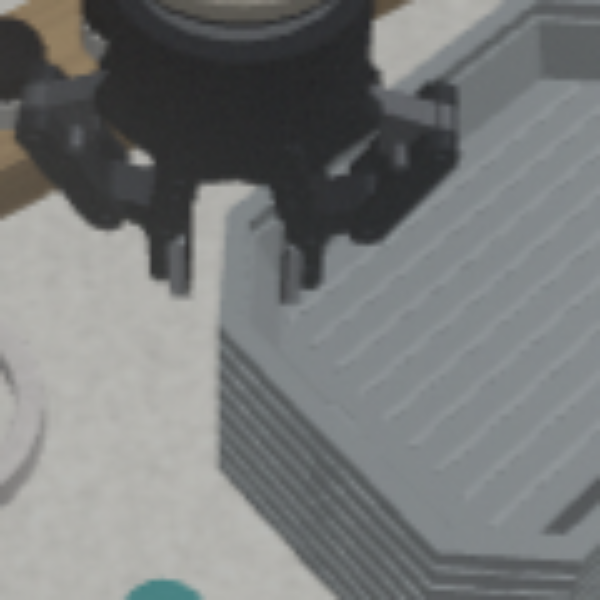

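Request:
servo_tool:
  delta_pos:
    - [0,0,-0.001]
    - [0,0,0]
    - [0,0,0]
    - [0,0,0]
  dr:
    - [0,0,0]
    - [0,0,0]
    - [0,0,0]
    - [0,0,0]
  grip: [0.35,0.2,0.15,0.13]
  grip_force: 20

```text
t: 24.2
tool_pos: [0.4619, -0.152, 0.1371]
tool_rot: [-0.812, 1.679, -1.685]
contact_force: [1.6, -0.2, -0.3]
opening: 0.0108
```

```bash
python3 - <<'E'
from m import *
st()
n='wrist';im=save(n,'w30'); cv2.imwrite('pics/w30c.png',cv2.resize(im[180:380,190:390,::-1],None,fx=3,fy=3))
E
```

```text
t 24.2 pos [ 0.4619 -0.152   0.1371] q [-0.47 -0.2   2.04 -0.    1.3   0.2 ] F [ 1.6 -0.2 -0.3] M [-0.05 -0.05 -0.  ] op 0.0108
tool z yaw deg -38.36 y axis [ 0.0035 -0.002  -1.    ] zaxis [ 0.7842 -0.6205  0.004 ]
```

View pics/w30c.png

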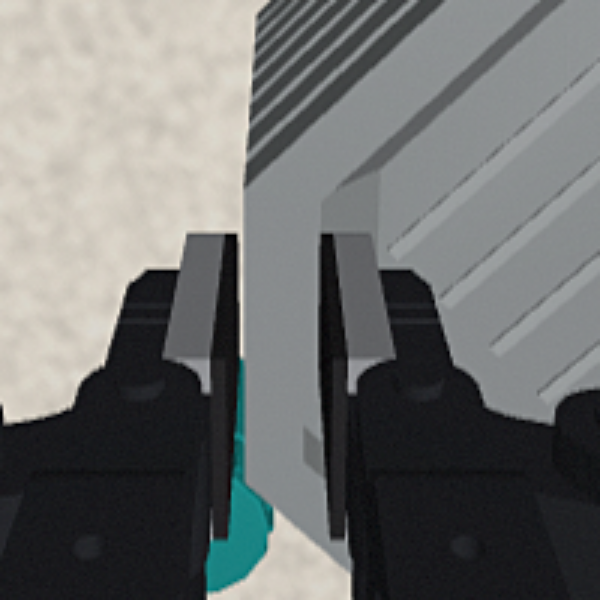

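Request:
servo_tool:
  delta_pos:
    - [0,0.0012,-0.0007]
    - [0,0,0]
    - [0,0,0]
    - [0,0,0]
    - [0,0,0]
  dr:
    - [-0.1,0,-0.2]
    - [0,0,0]
    - [0,0,0]
    - [0,0,0]
    - [0,0,0]
  grip: [0.13,0.13,0.1,0,0]
  grip_force: 20

```text
t: 24.88
tool_pos: [0.4621, -0.1519, 0.1373]
tool_rot: [-0.815, 1.679, -1.688]
contact_force: [-0.2, -0.3, 1.5]
opening: 0.0071
```

Request:
servo_tool:
  delta_pos:
    - [0,0,0]
    - [0,0,0]
  dr:
    - [0,0,0]
    - [0,0,0]
  grip: [0,0]
  grip_force: 80

```text
t: 25.12
tool_pos: [0.4621, -0.1519, 0.1375]
tool_rot: [-0.815, 1.679, -1.688]
contact_force: [-0.3, -0.3, 2.2]
opening: 0.0053
```

```bash
python3 - <<'E'
from m import *
o,T=st()
n='wrist';im=save(n,'w31'); cv2.imwrite('pics/w31c.png',cv2.resize(im[180:380,190:390,::-1],None,fx=3,fy=3))
# arc increments
yaw=np.radians(6.7); Rz=np.array([[np.cos(yaw),-np.sin(yaw),0],[np.sin(yaw),np.cos(yaw),0],[0,0,1]])
p=o['tool_pos']; c1=np.array([p[0],p[1],.132])
org=c1-Rz@np.array([-.087,.062,.034]); piv=org+Rz@np.array([.087,-.062,.020])
u=(c1-piv); u[2]=0; u/=np.linalg.norm(u); ax=np.cross(u,[0,0,1])  # rotation taking u->up
print('centre',org,'piv',piv,'check',np.cross(ax,u))
for deg in(1,1.5,2):
    D=R.from_rotvec(ax*np.radians(deg)).as_matrix(); r=p-piv
    print(deg,'dpos',(T.T@(D@r-r)).round(5),'dr',(T.T@ax*deg).round(3),'world',D@r-r)
E
```

```text
t 25.12 pos [ 0.4621 -0.1519  0.1375] q [-0.47 -0.2   2.03 -0.    1.3   0.2 ] F [-0.3 -0.3  2.2] M [ 0.01  0.07 -0.04] op 0.0053
tool z yaw deg -38.38 y axis [ 0.0013 -0.0046 -1.    ] zaxis [ 0.7839 -0.6208  0.0038]
centre [ 0.5557 -0.2034  0.098 ] piv [ 0.6493 -0.2548  0.118 ] check [0. 0. 1.]
1 dpos [-0.0001 -0.0037  0.0004] dr [-0.986 -0.003 -0.167] world [ 0.0003 -0.0002  0.0037]
1.5 dpos [-0.0001 -0.0056  0.0006] dr [-1.479 -0.005 -0.25 ] world [ 0.0005 -0.0003  0.0056]
2 dpos [-0.0001 -0.0074  0.0008] dr [-1.972 -0.007 -0.334] world [ 0.0007 -0.0004  0.0074]
```

View pics/w31c.png

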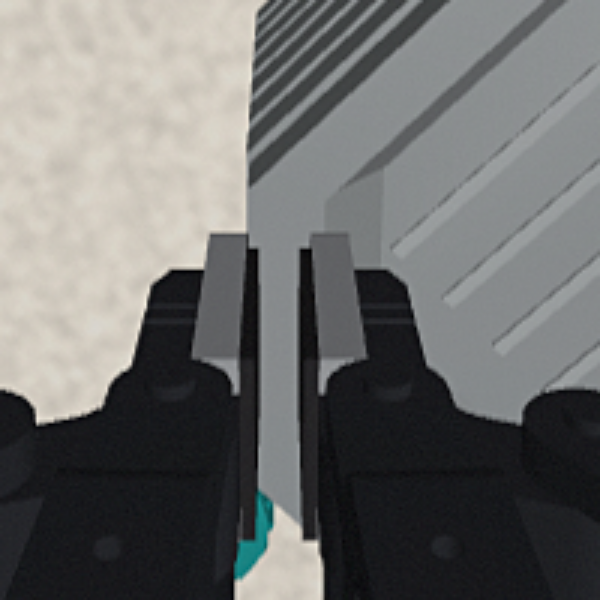

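Request:
servo_tool:
  delta_pos:
    - [0,-0.0037,0.0004]
    - [0,-0.0037,0.0004]
    - [0,-0.0037,0.0004]
    - [0,-0.0037,0.0004]
  dr:
    - [-1,0,-0.17]
    - [-1,0,-0.17]
    - [-1,0,-0.17]
    - [-1,0,-0.17]
  grip: [0,0,0,0]
  grip_force: 60

```text
t: 25.68
tool_pos: [0.4629, -0.1527, 0.1513]
tool_rot: [-0.864, 1.751, -1.64]
contact_force: [-0.6, -0.5, 1.2]
opening: 0.005
```

```bash
cat >> m.py <<'E'
P0=np.array([0.4621,-0.1519,0.1375]); T0=R.from_rotvec([-0.815,1.679,-1.688]).as_matrix()
PIV=np.array([0.6493,-0.2548,0.118])
def arc(deg):
    """report deviation from ideal arc at angle deg (None: use height)"""
    o,T=st(); p=o['tool_pos']; u=P0-PIV; u[2]=0; u/=np.linalg.norm(u); ax=np.cross(u,[0,0,1])
    rot=R.from_matrix(T@T0.T).as_rotvec(); print('rot deg along ax',np.degrees(rot@ax).round(2),'perp',np.degrees(rot-ax*(rot@ax)).round(2))
    h=p[2]-P0[2]; print('rise mm',h*1000, 'angle by height', np.degrees(h/np.linalg.norm((P0-PIV)[:2])).round(2))
    D=R.from_rotvec(ax*np.radians(deg)).as_matrix(); tp=PIV+D@(P0-PIV); TT=D@T0
    print('to arc',deg,': dpos',(T.T@(tp-p)).round(4),'dr',np.degrees(R.from_matrix(T.T@TT).as_rotvec()).round(2))
E
python3 - <<'E'
from m import *
arc(6)
n='side';im=save(n,'s32'); cv2.imwrite('pics/s32c.png',cv2.resize(im[220:400,220:430,::-1],None,fx=3.5,fy=3.5))
E
```

```text
t 25.68 pos [ 0.4629 -0.1527  0.1513] q [-0.47 -0.16  1.98 -0.    1.4   0.2 ] F [-0.6 -0.5  1.2] M [-0.05 -0.03 -0.07] op 0.005
tool z yaw deg -38.41 y axis [-0.067   0.0328 -0.9972] zaxis [ 0.7815 -0.6196 -0.0729]
rot deg along ax 4.47 perp [ 0. -0.  0.]
rise mm 13.790338109028855 angle by height 3.7
to arc 6 : dpos [-0.0005 -0.0086  0.0015] dr [-1.51 -0.   -0.26]
```

View pics/s32c.png

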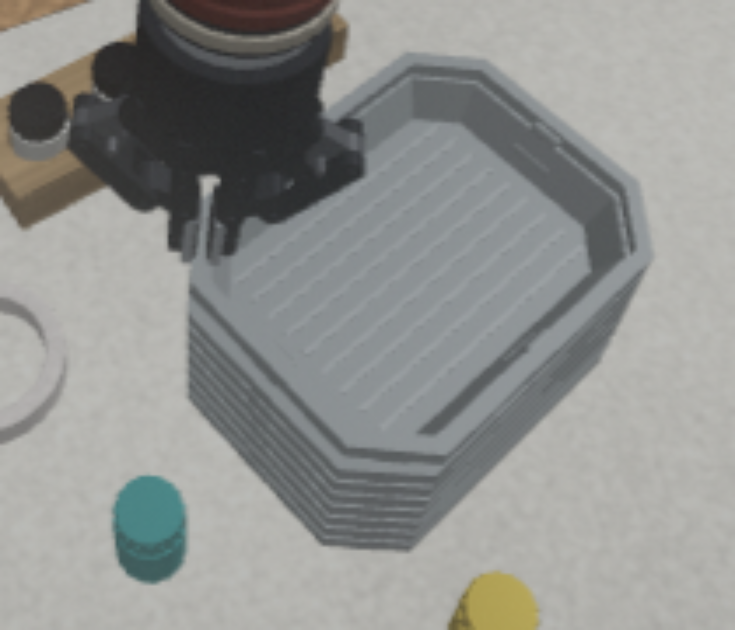

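```bash
python3 - <<'E'
from m import *
print(ctrl.get_obs()['opening'])
n='wrist';im=save(n,'w33'); cv2.imwrite('pics/w33c.png',cv2.resize(im[180:380,190:390,::-1],None,fx=3,fy=3))
n='scene';im=save(n,'c33'); cv2.imwrite('pics/c33c.png',cv2.resize(im[110:290,120:320,::-1],None,fx=3.5,fy=3.5))
E
```

```text
0.005092736988571803
```

View pics/w33c.png

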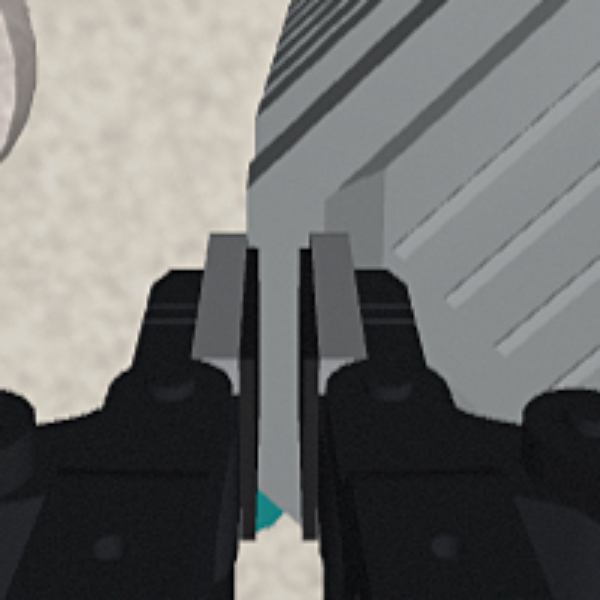

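View pics/c33c.png

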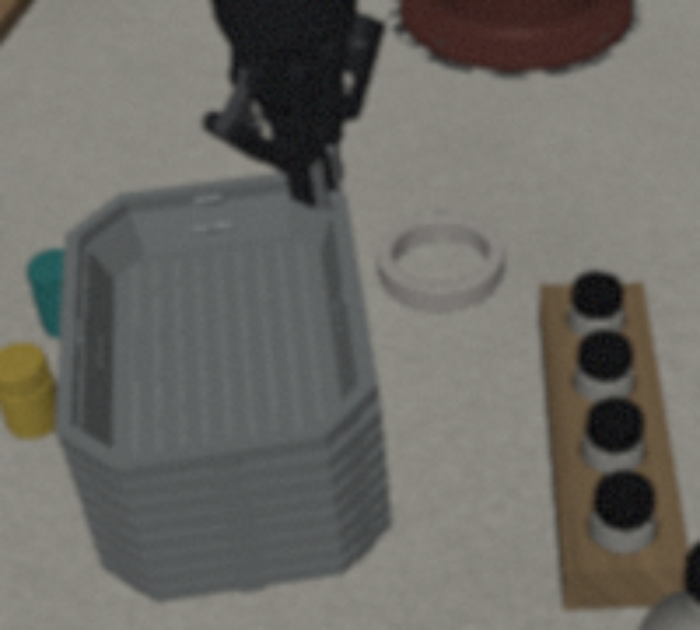

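Request:
servo_tool:
  delta_pos:
    - [-0.0003,-0.0086,0.0012]
    - [0,-0.0037,0.0004]
    - [0,-0.0037,0.0004]
    - [0,-0.0037,0.0004]
    - [0,0,0]
  dr:
    - [-1.5,0,-0.26]
    - [-1,0,-0.17]
    - [-1,0,-0.17]
    - [-1,0,-0.17]
    - [0,0,0]
  grip: [0,0,0,0,0]
  grip_force: 60

```text
t: 26.45
tool_pos: [0.4663, -0.1546, 0.1705]
tool_rot: [-0.916, 1.827, -1.587]
contact_force: [-0.4, -0.3, -0.3]
opening: 0.005
```

```bash
python3 - <<'E'
from m import *
arc(12)
n='side';im=save(n,'s34'); cv2.imwrite('pics/s34c.png',cv2.resize(im[220:400,220:430,::-1],None,fx=3.5,fy=3.5))
n='scene';im=save(n,'c34'); cv2.imwrite('pics/c34c.png',cv2.resize(im[110:290,120:320,::-1],None,fx=3.5,fy=3.5))
E
```

```text
t 26.45 pos [ 0.4663 -0.1546  0.1705] q [-0.47 -0.11  1.9   0.    1.5   0.2 ] F [-0.4 -0.3 -0.3] M [-0.13 -0.2  -0.03] op 0.005
tool z yaw deg -38.51 y axis [-0.1396  0.0723 -0.9876] zaxis [ 0.7732 -0.6151 -0.1543]
rot deg along ax 9.24 perp [-0.02  0.01 -0.  ]
rise mm 32.96766692374267 angle by height 8.84
to arc 12 : dpos [-0.0006 -0.0115  0.0018] dr [-2.73 -0.01 -0.44]
```

View pics/s34c.png

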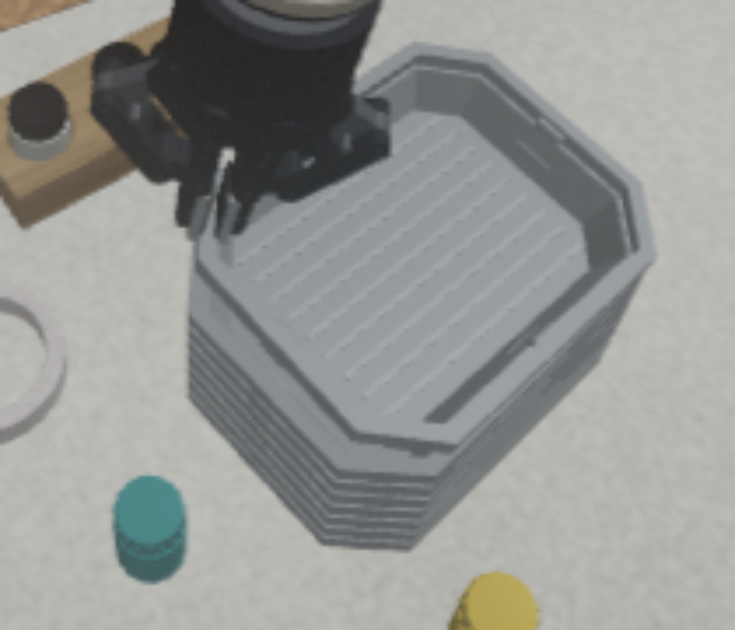

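View pics/c34c.png

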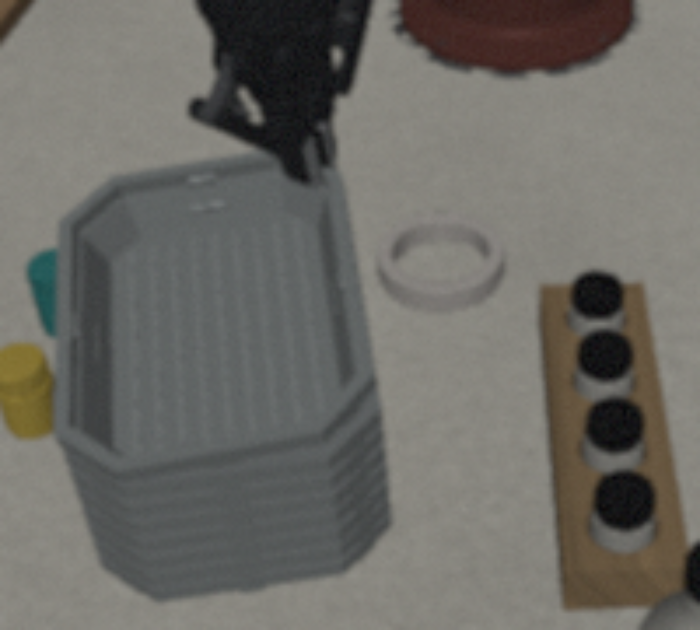

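Request:
servo_tool:
  delta_pos:
    - [0,-0.005,0.0008]
    - [0,-0.0045,0.0006]
    - [0,-0.0037,0.0004]
    - [0,-0.0037,0.0004]
    - [0,0,0]
  dr:
    - [-1.2,0,-0.2]
    - [-1,0,-0.17]
    - [-1,0,-0.17]
    - [-1,0,-0.17]
    - [0,0,0]
  grip: [0,0,0,0,0]

```text
t: 27.18
tool_pos: [0.4708, -0.1573, 0.1874]
tool_rot: [-0.965, 1.899, -1.532]
contact_force: [1.4, -0.2, -0.4]
opening: 0.0047
```

```bash
python3 - <<'E'
from m import *
arc(14)
n='side';im=save(n,'s35'); cv2.imwrite('pics/s35c.png',cv2.resize(im[200:400,220:430,::-1],None,fx=3.2,fy=3.2))
n='scene';im=save(n,'c35'); cv2.imwrite('pics/c35c.png',cv2.resize(im[90:290,120:320,::-1],None,fx=3,fy=3))
E
```

```text
t 27.18 pos [ 0.4708 -0.1573  0.1874] q [-0.47 -0.06  1.83  0.    1.6   0.2 ] F [ 1.4 -0.2 -0.4] M [-0.1  -0.21  0.02] op 0.0047
tool z yaw deg -38.66 y axis [-0.2082  0.1101 -0.9719] zaxis [ 0.7596 -0.6077 -0.2316]
rot deg along ax 13.82 perp [-0.01  0.01 -0.  ]
rise mm 49.93078027019659 angle by height 13.39
to arc 14 : dpos [-0.0006 -0.0013  0.0004] dr [-0.18 -0.01 -0.02]
```

View pics/s35c.png

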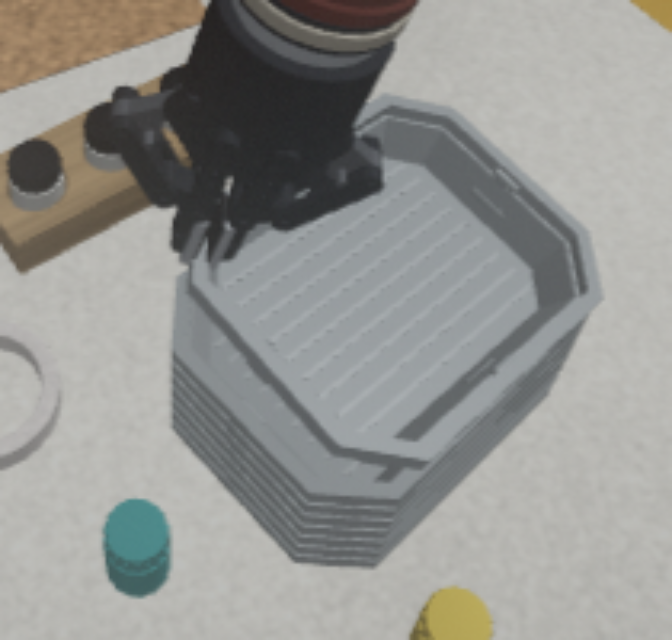

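View pics/c35c.png

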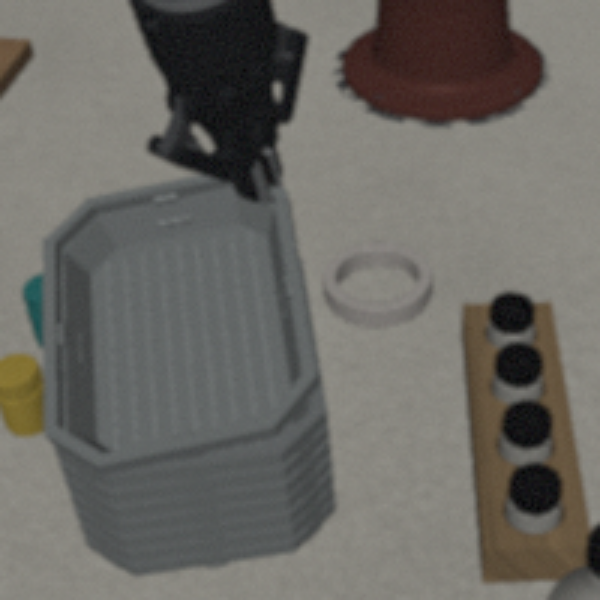

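Request:
servo_tool:
  delta_pos:
    - [0,-0.0058,-0.0014]
    - [0,-0.0078,-0.0019]
    - [0,-0.0117,-0.0028]
    - [0,-0.0117,-0.0028]
    - [0,-0.0117,-0.0028]
  dr:
    - [0,0,0]
    - [0,0,0]
    - [0,0,0]
    - [0,0,0]
    - [0,0,0]
  grip: [0,0,0,0,0]

```text
t: 27.9
tool_pos: [0.4709, -0.1548, 0.2396]
tool_rot: [-0.966, 1.901, -1.53]
contact_force: [0.6, 0.1, -0.3]
opening: 0.0053
```

```bash
python3 - <<'E'
from m import *
o,T=st(); print(T.T@[0,0,1])
n='side';im=save(n,'s36'); cv2.imwrite('pics/s36c.png',cv2.resize(im[180:400,220:430,::-1],None,fx=2.7,fy=2.7))
n='scene';im=save(n,'c36'); cv2.imwrite('pics/c36c.png',cv2.resize(im[90:290,120:320,::-1],None,fx=3,fy=3))
E
```

```text
t 27.9 pos [ 0.4709 -0.1548  0.2396] q [-0.47 -0.1   1.78  0.    1.7   0.2 ] F [ 0.6  0.1 -0.3] M [-0.04 -0.11  0.03] op 0.0053
tool z yaw deg -38.66 y axis [-0.2105  0.1112 -0.9713] zaxis [ 0.7591 -0.6074 -0.2341]
[ 0.0434 -0.9713 -0.2341]
```

View pics/s36c.png

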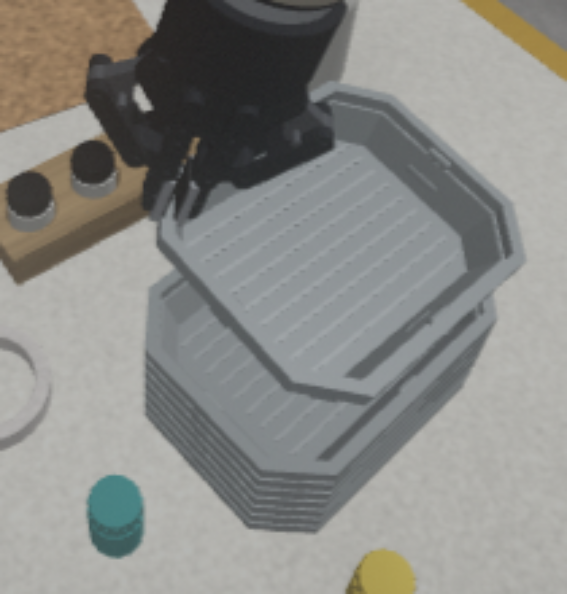

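View pics/c36c.png

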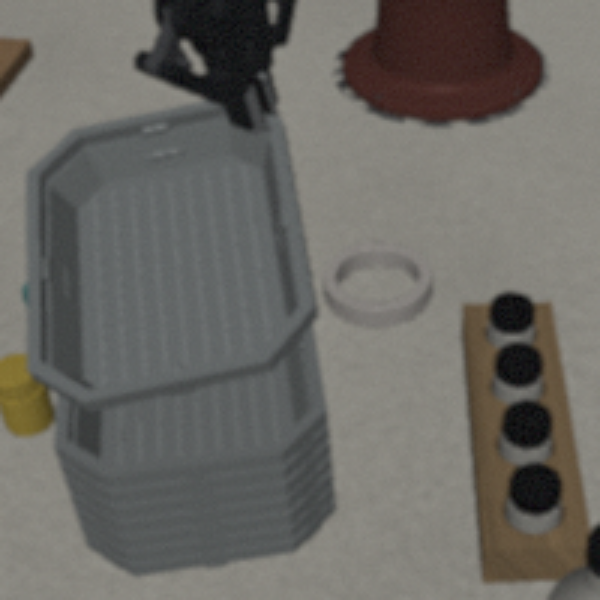

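Request:
servo_tool:
  delta_pos:
    - [0,-0.0165,-0.004]
    - [0,-0.0165,-0.004]
    - [0,-0.0165,-0.004]
    - [0,-0.0165,-0.004]
    - [0,-0.0165,-0.004]
  dr:
    - [0,0,0]
    - [0,0,0]
    - [0,0,0]
    - [0,0,0]
    - [0,0,0]
  grip: [0,0,0,0,0]

```text
t: 28.62
tool_pos: [0.4734, -0.1517, 0.3305]
tool_rot: [-0.965, 1.9, -1.531]
contact_force: [0.1, -0.2, -0.8]
opening: 0.0052
```

Request:
servo_tool:
  delta_pos:
    - [0,0,0]
    - [0,0,0]
    - [0,0,0]
    - [0,0,0]
    - [0,0,0]
  dr:
    - [2,0,0.35]
    - [3.5,0,0.55]
    - [3.5,0,0.55]
    - [3,0,0.5]
    - [1.5,0,0.3]
  grip: [0,0,0,0,0]

```text
t: 29.25
tool_pos: [0.4734, -0.1516, 0.3307]
tool_rot: [-0.811, 1.67, -1.693]
contact_force: [-0.3, 0.3, -1.2]
opening: 0.0049
```

```bash
python3 - <<'E'
from m import *
o,T=st()
n='side';im=save(n,'s37')
n='scene';im=save(n,'c37')
G=np.c_[T0[:,0],T0[:,1],T0[:,2]]
E
```

```text
t 29.25 pos [ 0.4734 -0.1516  0.3307] q [-0.46 -0.3   1.8  -0.    1.64  0.21] F [-0.3  0.3 -1.2] M [0.03 0.09 0.02] op 0.0049
tool z yaw deg -38.32 y axis [ 0.0087 -0.0096 -0.9999] zaxis [ 0.7845 -0.62    0.0128]
```

View pics/s37.png

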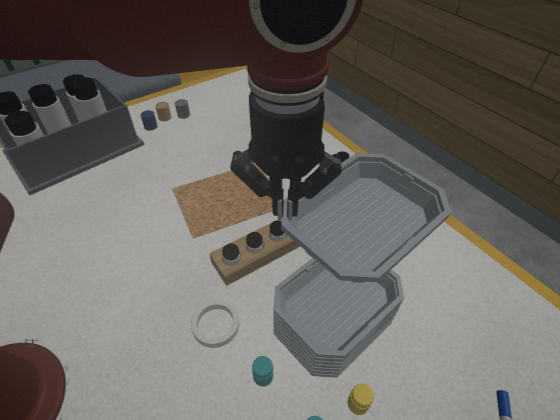

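View pics/c37.png

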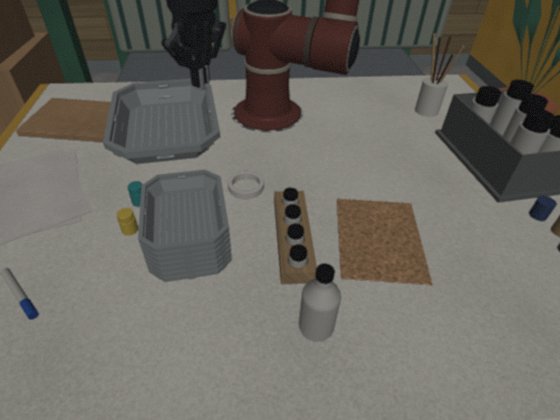

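```bash
python3 - <<'E'
from m import *
for n,uvs in {'side':[(30,187),(142,148)],'scene':[(440,133),(497,192)]}.items():
    for uv in uvs: print(n,uv,onz(n,uv,0))
for uv in [(516,88),(536,122)]: print(onz('scene',uv,.2))
go([.487,.275,.31],-55)
E
```

```text
side (30, 187) [0.1599 0.5216 0.    ]
side (142, 148) [0.4575 0.5104 0.    ]
scene (440, 133) [0.1552 0.5093 0.    ]
scene (497, 192) [0.4322 0.5441 0.    ]
[0.2756 0.5907 0.2   ]
[0.4342 0.5462 0.2   ]
t 29.35 pos [ 0.4733 -0.1516  0.3308] q [-0.46 -0.3   1.8  -0.    1.64  0.21] F [-0.3  0.4 -0. ] M [0.08 0.03 0.  ] op 0.0055
tool z yaw deg -38.32 y axis [ 0.0078 -0.0091 -0.9999] zaxis [ 0.7845 -0.62    0.0118]
delta tool [-0.3432  0.017  -0.254 ] norm 0.4274
dr [-0.69 16.68  0.04]
```

Request:
servo_tool:
  delta_pos:
    - [-0.012,0,-0.009]
    - [-0.02,0,-0.015]
    - [-0.026,0,-0.019]
    - [-0.026,0,-0.019]
    - [-0.026,0,-0.019]
  dr:
    - [0,0,0]
    - [0,0,0]
    - [0,0,0]
    - [0,0,0]
    - [0,0,0]
  grip: [0,0,0,0,0]

```text
t: 29.98
tool_pos: [0.4783, -0.0098, 0.3284]
tool_rot: [-0.811, 1.677, -1.691]
contact_force: [0.7, -0.3, -1.7]
opening: 0.0053
```

Request:
servo_tool:
  delta_pos:
    - [-0.026,0,-0.019]
    - [-0.026,0,-0.019]
    - [-0.026,0,-0.019]
    - [-0.026,0,-0.019]
    - [-0.024,0,-0.018]
  dr:
    - [0,0,0]
    - [0,0,0]
    - [0,0,0]
    - [0,0,0]
    - [0,0,0]
  grip: [0,0,0,0,0]

```text
t: 30.6
tool_pos: [0.4832, 0.1587, 0.3267]
tool_rot: [-0.815, 1.679, -1.687]
contact_force: [-0.1, -0.1, -0.4]
opening: 0.0051
```

```bash
python3 - <<'E'
from m import *
go([.487,.275,.31],-55)
E
```

```text
t 30.6 pos [0.4832 0.1587 0.3267] q [ 0.17 -0.26  1.77 -0.    1.63  0.84] F [-0.1 -0.1 -0.4] M [ 0.07  0.06 -0.03] op 0.0051
tool z yaw deg -38.36 y axis [ 0.0012 -0.0041 -1.    ] zaxis [ 0.7842 -0.6205  0.0034]
delta tool [-0.0936  0.0162 -0.0693] norm 0.1176
dr [-0.22 16.64  0.11]
```

Request:
servo_tool:
  delta_pos:
    - [-0.024,0.004,-0.018]
    - [-0.024,0.004,-0.018]
    - [-0.02,0.004,-0.015]
    - [-0.014,0.002,-0.01]
    - [-0.006,0,-0.004]
  dr:
    - [0,0,0]
    - [0,0,0]
    - [0,0,0]
    - [0,0,0]
    - [0,0,0]
  grip: [0,0,0,0,0]

```text
t: 31.22
tool_pos: [0.4846, 0.2768, 0.3106]
tool_rot: [-0.822, 1.679, -1.683]
contact_force: [1.0, -0.0, -0.7]
opening: 0.0051
```

Request:
servo_tool:
  delta_pos:
    - [0,0,0]
    - [0,0,0]
    - [0,0,0]
    - [0,0,0]
    - [0,0,0]
  dr:
    - [0,2.5,0]
    - [0,4,0]
    - [0,4,0]
    - [0,4,0]
    - [0,2,0]
  grip: [0,0,0,0,0]

```text
t: 31.85
tool_pos: [0.4853, 0.2762, 0.3115]
tool_rot: [-0.591, 1.873, -1.88]
contact_force: [0.4, -0.1, -0.6]
opening: 0.0052
```

```bash
python3 - <<'E'
from m import *
go([.487,.275,.30],-55)
for n in('side','scene','wrist'): save(n,n+'38')
E
```

```text
t 31.85 pos [0.4853 0.2762 0.3115] q [ 0.39 -0.13  1.69 -0.    1.59  1.35] F [ 0.4 -0.1 -0.6] M [ 0.12  0.   -0.02] op 0.0052
tool z yaw deg -55.25 y axis [-0.0023 -0.0046 -1.    ] zaxis [ 0.57   -0.8217  0.0025]
delta tool [-0.0008  0.0115  0.0019] norm 0.0117
dr [-0.14 -0.25  0.26]
```

View pics/side38.png

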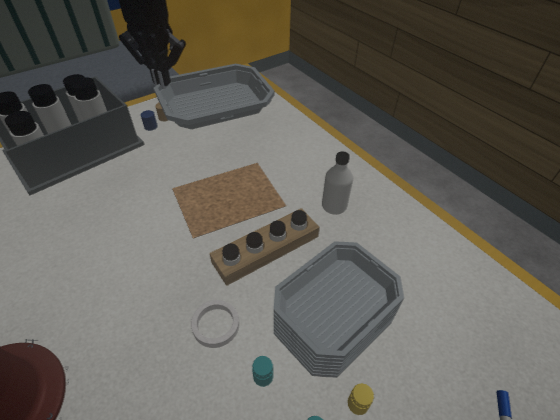

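View pics/scene38.png

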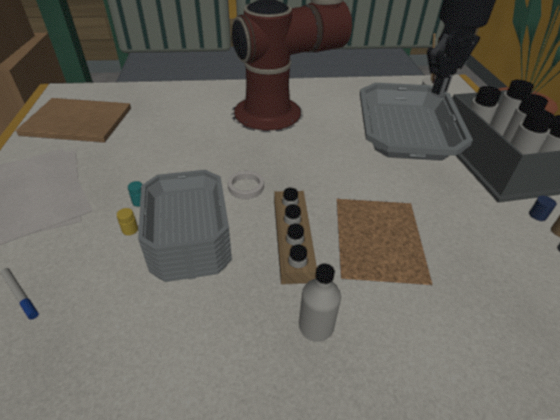

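View pics/wrist38.png

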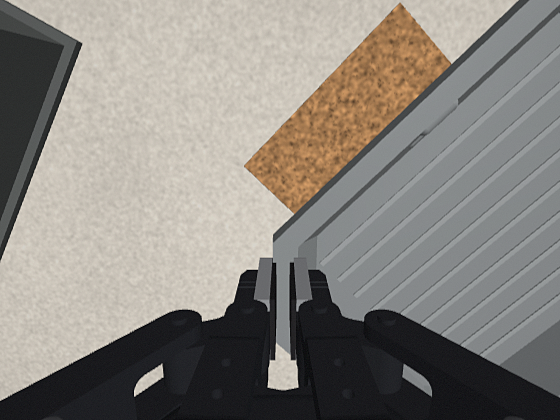

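```bash
python3 - <<'E'
import cv2
a=cv2.imread('pics/side38.png'); cv2.imwrite('pics/side38c.png',cv2.resize(a[55:135,145:285],None,fx=5.5,fy=5.5,interpolation=cv2.INTER_CUBIC))
a=cv2.imread('pics/scene38.png'); cv2.imwrite('pics/scene38c.png',cv2.resize(a[70:170,350:480],None,fx=5.8,fy=5.8,interpolation=cv2.INTER_CUBIC))
E
```

```text
(no output)
```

View pics/side38c.png

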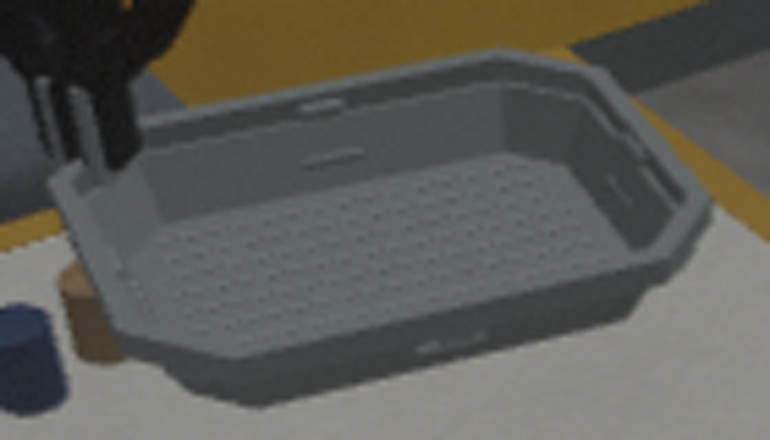

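View pics/scene38c.png

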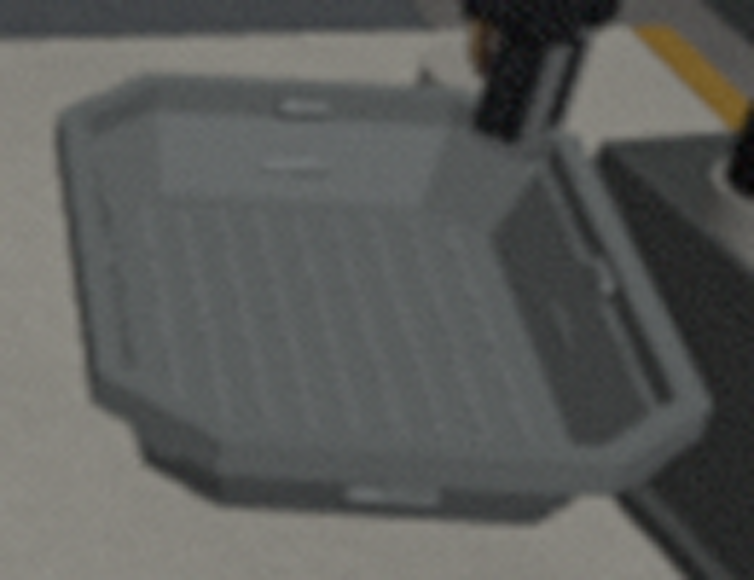

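```bash
cat > fit.py <<'E'
from m import *
from scipy.optimize import least_squares
V=np.c_[OCT,np.full(8,.034)]
def fit(obs,x0):
    # obs: list (cam, idx, uv)
    Ps={n:cam(n) for n in('scene','side')}
    def f(p):
        Rm=R.from_rotvec(p[3:]).as_matrix(); return np.concatenate([proj(n,Rm@V[i]+p[:3],Ps[n])-uv for n,i,uv in obs])
    r=least_squares(f,x0,loss='soft_l1')
    res=f(r.x).reshape(-1,2)
    for (n,i,uv),e in zip(obs,res): print(n,i,np.array(uv).round(1),e.round(2))
    Rm=R.from_rotvec(r.x[3:]).as_matrix()
    print('centre underside',r.x[:3],'yaw',np.degrees(np.arctan2(Rm[1,0],Rm[0,0])).round(2),'tilt deg',np.degrees(np.arccos(Rm[2,2])).round(2),'normal',Rm[:,2],'xaxis z',Rm[2,0],'yaxis z',Rm[2,1])
    return r.x
E
cat > f38.py <<'E'
from fit import *
S={3:(52,180),1:(498,50),0:(605,72),7:(713,200),6:(665,262),5:(235,357),4:(118,330)}
C={7:(215,440),0:(590,466),1:(708,400),4:(143,75),5:(60,122),6:(95,378)}
obs=[('side',i,np.array(v)/5.5+[145,55]) for i,v in S.items()]+[('scene',i,np.array(v)/5.8+[350,70]) for i,v in C.items()]
x0=[.56,.2,.274,0,0,-.17]
x=fit(obs,x0); print('side only'); fit([o for o in obs if o[0]=='side'],x0); print('scene only'); fit([o for o in obs if o[0]=='scene'],x0)
E
python3 f38.py
```

```text
side 3 [154.5  87.7] [-0.84 -0.2 ]
side 1 [235.5  64.1] [ 0.52 -0.89]
side 0 [255.   68.1] [-0.12 -0.92]
side 7 [274.6  91.4] [-0.24 -0.37]
side 6 [265.9 102.6] [ 0.26 -0.13]
side 5 [187.7 119.9] [-0.27  0.85]
side 4 [166.5 115. ] [-0.47  0.28]
scene 7 [387.1 145.9] [0.16 1.11]
scene 0 [451.7 150.3] [3.94 0.43]
scene 1 [472.1 139. ] [-0.69  1.44]
scene 4 [374.7  82.9] [0.21 0.25]
scene 5 [360.3  91. ] [-0.84 -1.1 ]
scene 6 [366.4 135.2] [-1.17 -0.47]
centre underside [0.5578 0.1964 0.2683] yaw -10.67 tilt deg 1.02 normal [ 0.0066 -0.0165  0.9998] xaxis z -0.009525139429610809 yaxis z 0.015025917939926251
side only
side 3 [154.5  87.7] [-0.25 -0.01]
side 1 [235.5  64.1] [0.59 0.08]
side 0 [255.   68.1] [-0.18 -0.01]
side 7 [274.6  91.4] [-0.41 -0.04]
side 6 [265.9 102.6] [ 0.16 -0.11]
side 5 [187.7 119.9] [0.12 0.28]
side 4 [166.5 115. ] [ 0.03 -0.19]
centre underside [0.5596 0.1996 0.2654] yaw -10.61 tilt deg 0.99 normal [ 0.0153 -0.0081  0.9998] xaxis z -0.016565965187448704 yaxis z 0.005152972073180209
scene only
scene 7 [387.1 145.9] [0.21 0.91]
scene 0 [451.7 150.3] [ 2.54 -0.69]
scene 1 [472.1 139. ] [-2.27  0.21]
scene 4 [374.7  82.9] [0.6 0.5]
scene 5 [360.3  91. ] [-0.19 -0.61]
scene 6 [366.4 135.2] [-0.62 -0.25]
centre underside [0.5453 0.2025 0.2618] yaw -10.63 tilt deg 1.99 normal [ 0.0121 -0.0326  0.9994] xaxis z -0.017874134111151938 yaxis z 0.029809027375123184
```

Request:
servo_tool:
  delta_pos:
    - [-0.003,0,0.001]
    - [0,0,0]
    - [0,0,0]
  dr:
    - [0.9,0.2,0.15]
    - [0,0,0]
    - [0,0,0]
  grip: [0,0,0]

```text
t: 32.38
tool_pos: [0.4886, 0.277, 0.3116]
tool_rot: [-0.581, 1.856, -1.893]
contact_force: [0.8, -0.4, -0.8]
opening: 0.0052
```

```bash
python3 - <<'E'
from m import *
st()
a=save('side','side39')[:,:,::-1]; cv2.imwrite('pics/side39c.png',cv2.resize(a[55:135,145:285],None,fx=5.5,fy=5.5,interpolation=cv2.INTER_CUBIC))
a=save('scene','scene39')[:,:,::-1]; cv2.imwrite('pics/scene39c.png',cv2.resize(a[70:170,350:480],None,fx=5.8,fy=5.8,interpolation=cv2.INTER_CUBIC))
E
```

```text
t 32.38 pos [0.4886 0.277  0.3116] q [ 0.39 -0.13  1.68 -0.02  1.59  1.36] F [ 0.8 -0.4 -0.8] M [ 0.16  0.05 -0.01] op 0.0052
tool z yaw deg -55.31 y axis [ 0.0099 -0.0167 -0.9998] zaxis [ 0.5691 -0.8221  0.0194]
```

View pics/side39c.png

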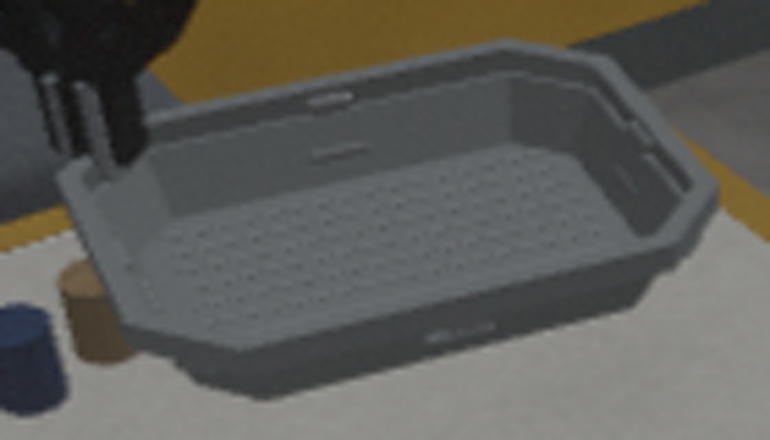

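View pics/scene39c.png

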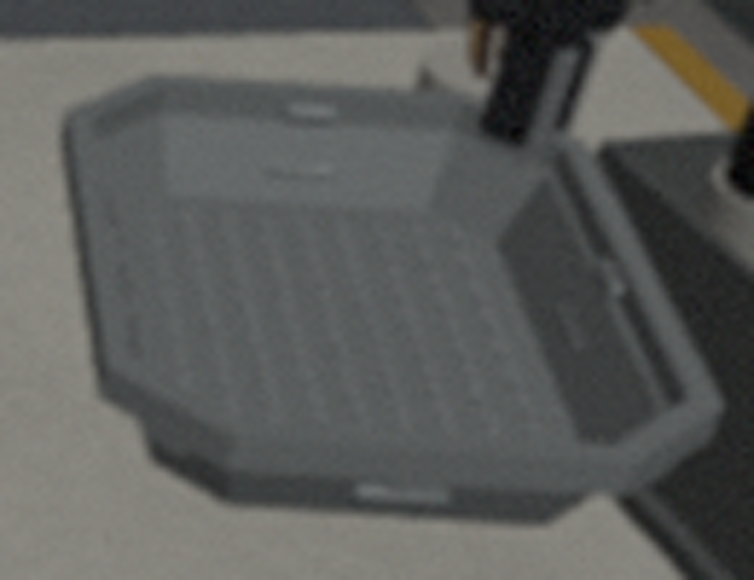

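```bash
cat > f39.py <<'E'
from fit import *
S={3:(60,178),1:(508,41),0:(610,62),7:(718,188),6:(672,248),5:(240,350),4:(125,327)}
C={7:(225,440),0:(615,464),1:(718,400),4:(152,75),5:(67,122),6:(103,378)}
obs=[('side',i,np.array(v)/5.5+[145,55]) for i,v in S.items()]+[('scene',i,np.array(v)/5.8+[350,70]) for i,v in C.items()]
x0=[.56,.2,.274,0,0,-.17]
x=fit(obs,x0); print('side only'); fit([o for o in obs if o[0]=='side'],x0); print('scene only'); fit([o for o in obs if o[0]=='scene'],x0)
E
python3 f39.py | grep -v '^s.* \['; python3 f39.py | head -14
```

```text
centre underside [0.5616 0.1973 0.2696] yaw -10.84 tilt deg 0.55 normal [-0.0064 -0.0071  1.    ] xaxis z 0.004901073129776466 yaxis z 0.008213266174041892
side only
centre underside [0.5632 0.1996 0.2671] yaw -10.95 tilt deg 0.33 normal [-0.0032  0.0048  1.    ] xaxis z 0.004053022622897257 yaxis z -0.004109885350515383
scene only
centre underside [0.5522 0.2026 0.2657] yaw -10.78 tilt deg 1.98 normal [ 0.0046 -0.0342  0.9994] xaxis z -0.010958989808012857 yaxis z 0.03273702859834065
side 3 [155.9  87.4] [-0.82 -0.43]
side 1 [237.4  62.5] [-0.16 -0.71]
side 0 [255.9  66.3] [ 0.08 -0.85]
side 7 [275.5  89.2] [-0.07 -0.35]
side 6 [267.2 100.1] [0.03 0.27]
side 5 [188.6 118.6] [0.01 0.77]
side 4 [167.7 114.5] [-0.42 -0.22]
scene 7 [388.8 145.9] [0.09 0.49]
scene 0 [456. 150.] [1.72 0.67]
scene 1 [473.8 139. ] [-0.37  1.66]
scene 4 [376.2  82.9] [-0.08  0.94]
scene 5 [361.6  91. ] [-0.8  -0.73]
scene 6 [367.8 135.2] [-1.1  -1.05]
centre underside [0.5616 0.1973 0.2696] yaw -10.84 tilt deg 0.55 normal [-0.0064 -0.0071  1.    ] xaxis z 0.004901073129776466 yaxis z 0.008213266174041892
```

Request:
servo_tool:
  delta_pos:
    - [0,0,0]
    - [0,0,0]
    - [0,0,0]
  dr:
    - [0,0,0]
    - [0,0,0]
    - [0,0,0]
  grip: [0,0,0]

```text
t: 32.85
tool_pos: [0.4886, 0.277, 0.3116]
tool_rot: [-0.581, 1.856, -1.893]
contact_force: [-0.2, -0.7, 0.8]
opening: 0.0053
```

```bash
python3 - <<'E'
from m import *
st()
b=save('side','side40')
a=cv2.imread('pics/side0.png')[:,:,::-1]
g=lambda x:cv2.cvtColor(np.ascontiguousarray(x),cv2.COLOR_RGB2GRAY).astype(np.float32)
for nm,(r0,r1,c0,c1) in {'stack low':(330,385,270,345),'tape':(295,350,185,245),'bottle':(148,218,318,360),'holder front':(255,285,205,250)}.items():
    (d,resp)=cv2.phaseCorrelate(g(a)[r0:r1,c0:c1],g(b)[r0:r1,c0:c1],cv2.createHanningWindow((c1-c0,r1-r0),cv2.CV_32F)); print(nm,np.round(d,2),round(resp,2))
cv2.imwrite('pics/end.png',np.hstack([cv2.resize(x[130:400,180:440,::-1],None,fx=1.5,fy=1.5) for x in(a,b)]))
E
```

```text
t 32.85 pos [0.4886 0.277  0.3116] q [ 0.39 -0.13  1.68 -0.02  1.59  1.36] F [-0.2 -0.7  0.8] M [ 0.03  0.04 -0.04] op 0.0053
tool z yaw deg -55.31 y axis [ 0.0097 -0.0167 -0.9998] zaxis [ 0.5691 -0.8221  0.0193]
stack low [-0.01 -0.61] 0.58
tape [-0.05  0.04] 0.97
bottle [0.47 0.04] 0.99
holder front [0.44 0.01] 0.85
```

View pics/end.png

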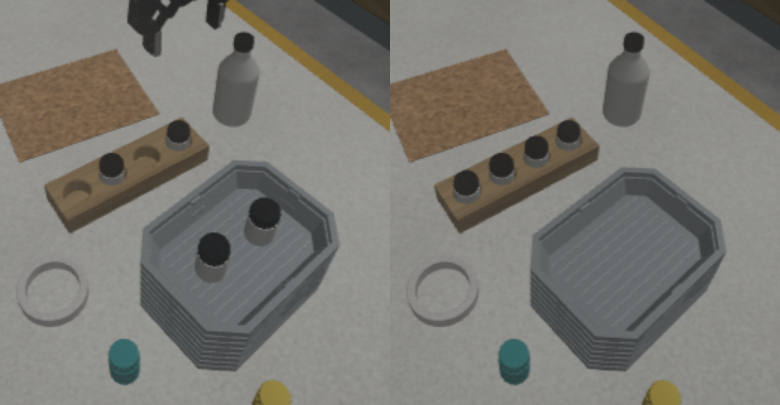

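The last picture shows all four pots seated, the stack, tape and bottle where they were, and the tray held steady.

```bash
python3 -c "
from station import ctrl
print(ctrl.finish_job())"
```

```text
the job is handed in; nothing more can be done
None
```

I handed the job in at t ≈ 32.9 s, with both pots in the holder and the top tray held in the air over the mat.

**Pots:** They stand upright in holes 2 and 0. The first touched the rim of its hole and slid about 2 mm in the grip, so I realigned it before it went in. Both were pressed down at about 20 N when they reached the hole floors.

**Peeling:** I pinched the tray at corner 1 and raised it in an arc to about 14°, with corner 3 still down in the stack. Then I lifted it clear and levelled it.

**Last checks:**
- **Stack, tape and bottle:** they match the first picture to about half a pixel. The stack comparison was weak (0.58 match), because the top tray is no longer there.
- **Tray position:** the fit to both fixed cameras puts its centre at (0.562, 0.197) m and its underside about 0.27 m up. I measured the mat's centre at (0.562, 0.199) m.
- **Tray level:** the tilt came out at about 0.5°.
- **Disagreement:** the scene camera alone gave about 2° of tilt and an x centre 10 mm off, with large errors of fit at the near corner. I trusted the side camera, which gave 0.3° of tilt and a centre within 2 mm.
- **Grip:** the opening held at about 5 mm on the 8 mm rim. The tray did not slip or drift in the last hold rows.

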